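# Turn the lathe's cover plate face down on the mat

## Robot

A 6-joint arm with a two-finger parallel gripper is mounted at the origin on the work surface. World frame = base frame: x ahead of the robot, y to its left, z up, the work surface at z = 0. Lengths are in m, angles in rad, forces in N, time in s.
With the tool pointing down it reaches from about 0.375 to 0.9 m from the base axis. Payload 3.1 kg.
Tool frame: the origin (TCP) lies on the centre line of the jaws, within the pads' length; the fingertips stand 25 mm ahead of it and the grasp point (between the pads) lies 6 mm ahead of it (manip.tips_ahead is the distance from the TCP to the fingertips, in m); z points along the fingers, y is the direction in which the jaws open and shut (so a half turn about z gives the same grasp; the last joint's range is limited). The gripper opens to 85 mm and grips with 20 to 120 N. Pads are 22 mm wide; open, the fingers measure 114 mm over their backs; the gripper's body (76 mm by 85 mm) begins 54 mm behind the grasp point. The pads swing forward as they close: fully open they stand 13 mm farther back than shut.
Start: joints at [-1.478, 0.527, 1.433, -0, 1.181, -0.178], TCP at [0.167, -0.602, 0.256] pointing down, gripper open.
Joint ranges: [-3.08, 3.08], [-0.75, 2.2], [0.22, 2.44], [-1.43, 4.57], [0, 2.65], [-2.85, 2.85]. Speed limits (rad/s): [2.79, 2.79, 3.14, 3.14, 3.14, 3.14].

## Interface

Orientations are given as a unit quaternion [x, y, z, w].
In Python, from station import manip gives the robot as it stands.
- The arm moves only by the tool play_rows, never from a script. Its argument "steps" is a list that holds one entry, the list of rows, each a list of 6 numbers: the shift along the tool's x, y, z in m, then the turn, a rotation vector about the tool's x, y, z in degrees. In form: [[[x, y, z, rx, ry, rz], ...]]. A call has 1 to 10 rows; each row shifts and turns the commanded pose from where the row before left it, along the tool's axes as they then stand; what a row does not reach is not made up. A row lasts 1/8 s, in which the tool goes at most 62.5 mm and 10.7 degrees, less where a joint would pass 70% of its speed; a pose out of reach is approached as far as the arm can. A call is refused whole if a number of a shift passes 0.0625 or a number of a turn 10.7, either way. A call with a gripper value outside its range is refused whole. "fingers" is the opening, from 0 (shut) to 1 (fully open), set as the call begins (left out, the last holds). The fingers move at their own pace and stop on an object; "squeeze" is the grip in N (left out, the last holds). Time passes only in rows, so rows that do not move let the fingers close. It gives the time, the measured TCP pose, the force and the opening at its end, in the units of the state.
- manip.sense(): the state, without advancing time (a new reading comes with each control period).
- manip.snapshot(name): name is "scene" or "top" or "wrist"; returns a dict with "img" (420x560x3 uint8, red, green, blue), "K" (3x3 intrinsics, pixels), "k1" (the pictures are not rectified: a ray, as slopes to the right and down, at radius r is drawn at 1 + k1 r^2 times it, then the intrinsics apply), "world_from_camera" (4x4, takes a point from camera to world coordinates). Camera axes: x right, y down, z forward; pixel columns grow to the right and rows downward; lengths in m; the calibration is good to about 2 mm. A picture is of the moment at which its call begins. There is no depth.
- manip.sign_off(): hands the job in, once; it reports no verdict.
Trained networks look in a picture, given as the dict that the camera call returned (one of the last four; its "shot" number tells which), for a name from the list of things; names that differ only in an ending like _2 or _b are one class to them, and where a whole thing is asked for, a point or a joint stands for the part that bears it (a point fixed in the world has none). Each returns a list of dicts, best first, with "score" (0 to 1); they miss things now and then, are a little off and sometimes report something else, mostly with a low value. They report only what shows in the picture. A call takes as long as a camera call. They do not tell look-alikes from the thing itself.
- manip.regions_of(label, picture): "pixels" (420x560 bool, what is visible of it) and "rect" ([left, top, right, bottom] in pixels, round what is visible of it).
- manip.pinpoint(label, picture): "point" ([column, row] in pixels: a listed point, or the origin of a listed thing).
The state is a dict: "t": time; "q": joint angles; "qd": joint speeds; "tau": joint torques, N m; "tcp_pos": TCP position; "tool_rot": TCP orientation; "force": force on the tool from outside, world axes, zero at the start; "ft_torque": the same for the moment, N m; "finger_gap": opening from 0.0 (shut) to 1.0 (fully open).
Only numpy, scipy, OpenCV 4.12 (cv2) and the standard library are available. Lean on these libraries where they do the work, as an engineer would, in place of code of your own. Each camera call takes 0.05 s, during which the arm holds its last target.

## Task

Turn over the cover plate that lies red face up on the wooden block, and leave it lying flat with its red face down, wholly on the green mat, without dropping it or letting it fall from a height. The blue sloping stand is there to rest the plate on while you change your grip. Leave the oil bottle, the screwdriver and the dial gauge where they are.

Things in the scene. Friction and masses are not known exactly. Their poses are not given: they have to be found in the camera images.
- plate_mid (a point): Centre (half-way through the thickness) of the loose plate: aluminium, 120 mm long, 56 mm wide, 10 mm thick, about 0.18 kg, square edges. One broad face is red, the other bare metal with a dark line. x along the length, y across, z out of the red face. It starts red face up, lengthwise on the wooden block and centred within 6 mm, overhanging it all round.
- plate_corner0 (a point): Corner of the plate at its +x, +y end, half-way through the thickness (60 mm, 28 mm from plate_mid along the plate's x, y).
- plate_corner1 (a point): Corner of the plate at its +x, -y end, half-way through the thickness (60 mm, -28 mm from plate_mid along the plate's x, y).
- plate_corner2 (a point): Corner of the plate at its -x, -y end, half-way through the thickness (-60 mm, -28 mm from plate_mid along the plate's x, y).
- plate_corner3 (a point): Corner of the plate at its -x, +y end, half-way through the thickness (-60 mm, 28 mm from plate_mid along the plate's x, y).
- block: Dark wooden block fixed to the bench, 90 mm long (x) by 34 mm wide (y) by 30 mm high; origin at the centre of its underside, on the bench top (z = 0). The plate overhangs it by 11 mm at each long side, so fingers can reach down past the plate's long edges.
- stand: Fixed blue stand on a grey foot 130 x 90 x 8 mm. Its face slopes at 45 degrees and looks to the stand's +x (between ahead-left of the robot and its left): x level, to the downhill side, z up; origin: centre of the foot's underside. Face 34 mm wide, 74 mm long, from a 16 mm lip at its lower end (45 mm to +x of the origin, 24 mm up) to its top end.
- stand_seat (a point): Where plate_mid comes to lie when the plate rests lengthwise on the stand's slope, lower end against the lip; axes as the stand's. A plate laid there stays by itself, overhangs the face by 11 mm on each side, and its topmost 46 mm stand free above the face, clear behind, so that it can be pinched there across its thickness.
- mat: Green mat fixed to the bench, 220 mm (x) by 160 mm (y), 4 mm thick; origin at the centre of its underside on the bench top, z up.
- oil: Small amber oil bottle, loose, 40 mm across and 85 mm high, standing beyond the stand; origin at the centre of its underside. A bystander.
- driver: Screwdriver, loose, 160 mm long, lying on the bench beyond the work; origin at the underside of its middle. A bystander.
- gauge: Round steel dial gauge, loose, 58 mm across and 20 mm high with a stem 50 mm long along its x, lying on the bench beyond the stand; origin at the centre of its underside. A bystander.
Not all that is in view belongs to the job. Leave any orange look-alike of the part that bears plate_mid alone.

How it is judged:
At the end, for the whole second after the job is handed in: The plate lies flat (within 0.08 rad, its middle no more than 13 mm above the bench top) with its red face down, all four corners over the mat (3 mm over its edge is allowed), at rest (angle between plate_mid's own z axis and vertical above 3.06 rad and x of plate_corner0 in the frame of mat between -0.113 and 0.113 m and y of plate_corner0 in the frame of mat between -0.083 and 0.083 m and x of plate_corner1 in the frame of mat between -0.113 and 0.113 m and y of plate_corner1 in the frame of mat between -0.083 and 0.083 m and x of plate_corner2 in the frame of mat between -0.113 and 0.113 m and y of plate_corner2 in the frame of mat between -0.083 and 0.083 m and x of plate_corner3 in the frame of mat between -0.113 and 0.113 m and y of plate_corner3 in the frame of mat between -0.083 and 0.083 m and height (world z) of plate_mid below 0.013 m and linear speed of plate below 0.02 m/s and angular speed of plate below 0.1 rad/s); the robot touches nothing.
It fails at once if the plate is dropped: free of the fingers it moves faster than 1.1 m/s (a fall of about 60 mm; tipping over from a stand on its edge stays below) (linear speed of plate above 1.1 m/s and contact force between the fingers and plate below 0.1 N).
It fails at once if the oil bottle is moved more than 30 mm (distance of oil from where it was at the start of the episode above 0.03 m).
It fails at once if the screwdriver is moved more than 30 mm (distance of driver from where it was at the start of the episode above 0.03 m).
It fails at once if the dial gauge is moved more than 30 mm (distance of gauge from where it was at the start of the episode above 0.03 m).
It also fails if it takes over 58 s, if anything falls off the work surface, if the arm or the gripper's body presses on something with over 40 N, if the wrist force passes 120 N, or if a joint passes its speed limit or range.

## Working session

There is one attempt and no reset: what is moved stays moved. The work goes in short steps, Python scripts to look and compute and a tool call to move; the robot and the scene stay as the last step left them, time stands still between calls to the robot, and variables do not carry over. Pictures are saved under pics/ and viewed, and the job is handed in when it is done.

Besides the shell and the picture viewer there is one more tool, called after ">>>" as a command line: name --argument value ..., lists and objects as JSON in quotes. play_rows: Moves the arm, as the interface text tells. Its arguments: {"type":"object","properties":{"steps":{"type":"array"},"fingers":{"type":"number"},"squeeze":{"type":"number"}},"required":["steps"]}

```bash
ls; mkdir -p pics; cat > h.py <<'E'
import numpy as np, cv2
from station import manip
from scipy.spatial.transform import Rotation as R
def snap(n,f):
    p=manip.snapshot(n); cv2.imwrite('pics/'+f,p['img'][:,:,::-1]); return p
def ray(p,uv):
    K=p['K'];k1=p['k1'];u=np.array([(uv[0]-K[0,2])/K[0,0],(uv[1]-K[1,2])/K[1,1]])
    s=u.copy()
    for _ in range(20): s=u/(1+k1*(s@s))
    T=np.array(p['world_from_camera']);d=T[:3,:3]@np.array([s[0],s[1],1]);return T[:3,3],d
def onz(p,uv,z):
    o,d=ray(p,uv);return o+d*(z-o[2])/d[2]
def proj(p,X):
    T=np.linalg.inv(np.array(p['world_from_camera']));c=T[:3,:3]@np.array(X)+T[:3,3];s=c[:2]/c[2]
    s=s*(1+p['k1']*(s@s));K=p['K'];return np.array([K[0,0]*s[0]+K[0,2],K[1,1]*s[1]+K[1,2]])
E
python3 - <<'E'
from h import *
np.set_printoptions(precision=3,suppress=True)
for n in ['scene','top','wrist']:
    p=snap(n,n+'0.png'); print(n,np.array(p['world_from_camera']),p['k1'],p['K'][0,0])
    for l in ['plate_mid','plate_corner0','plate_corner1','plate_corner2','plate_corner3','block','stand','stand_seat','mat','oil','driver','gauge']:
        print(l,[(np.round(r['point']),round(r['score'],2)) for r in manip.pinpoint(l,p)][:3])
print(manip.sense())
E
```

```text
pics
scene [[-0.636  0.477 -0.606  1.427]
 [ 0.772  0.391 -0.501  0.741]
 [-0.002 -0.787 -0.617  0.946]
 [ 0.     0.     0.     1.   ]] -0.02871249830010195 509.32368158527566
plate_mid [(array([421., 282.]), 0.73), (array([376., 250.]), 0.71), (array([338., 228.]), 0.59)]
plate_corner0 [(array([366., 266.]), 0.88), (array([414., 268.]), 0.86), (array([378., 236.]), 0.85)]
plate_corner1 [(array([366., 266.]), 0.88), (array([414., 268.]), 0.86), (array([378., 236.]), 0.85)]
plate_corner2 [(array([366., 266.]), 0.88), (array([414., 268.]), 0.86), (array([378., 236.]), 0.85)]
plate_corner3 [(array([366., 266.]), 0.88), (array([414., 268.]), 0.86), (array([378., 236.]), 0.85)]
block [(array([371., 266.]), 0.46)]
stand [(array([280., 214.]), 0.86)]
stand_seat [(array([282., 197.]), 0.56)]
mat [(array([221., 172.]), 0.83)]
oil [(array([203., 243.]), 0.53)]
driver [(array([287., 290.]), 0.59)]
gauge [(array([229., 257.]), 0.58), (array([222., 172.]), 0.35)]
top [[-0.01  -0.992  0.126  0.462]
 [-1.     0.009 -0.013  0.04 ]
 [ 0.012 -0.126 -0.992  1.055]
 [ 0.     0.     0.     1.   ]] -0.004
[... 920 characters left out ...]
-0.964 -0.253 -0.085 -0.58 ]
 [ 0.001  0.314 -0.949  0.374]
 [ 0.     0.     0.     1.   ]] -0.041275117367662185 372.8128629744016
plate_mid []
plate_corner0 []
plate_corner1 []
plate_corner2 []
plate_corner3 []
block []
stand []
stand_seat []
mat []
oil []
driver []
gauge []
{'t': 1.95, 'q': array([-1.478,  0.527,  1.433, -0.   ,  1.181, -0.178]), 'qd': array([-0.001,  0.001,  0.001,  0.001, -0.001, -0.001]), 'tau': array([ -0.   , -44.231, -17.841,  -0.   ,   0.001,   0.   ]), 'tcp_pos': array([ 0.167, -0.602,  0.256]), 'tool_rot': array([ 0.991,  0.135, -0.   ,  0.   ]), 'force': array([0.236, 0.102, 0.232]), 'ft_torque': array([ 0.032,  0.024, -0.039]), 'finger_gap': 0.9989640750404633}
```

View pics/scene0.png

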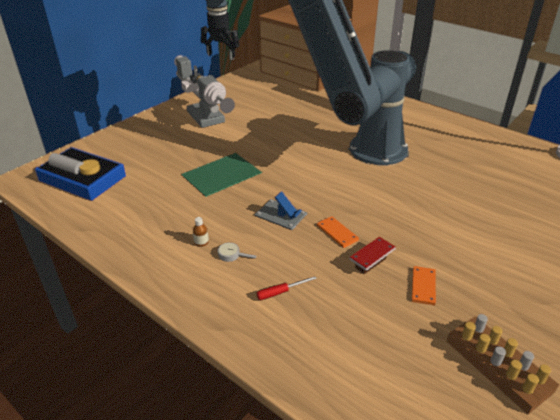

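View pics/top0.png

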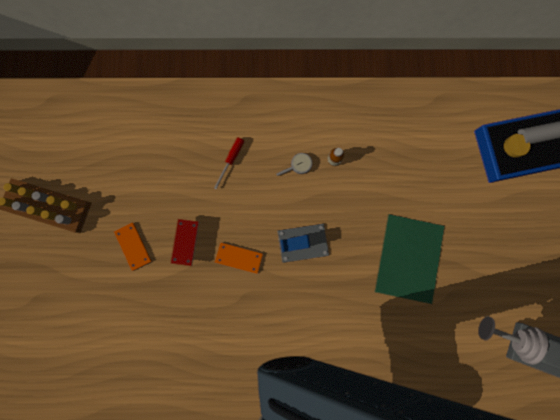

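```bash
python3 - <<'E'
from h import *
np.set_printoptions(precision=4,suppress=True)
P={n:snap(n,n+'1.png') for n in ['scene','top']}
img=P['top']['img']
crop=img[200:290,100:470]; cv2.imwrite('pics/crop_top.png',cv2.resize(crop[:,:,::-1],None,fx=2.16,fy=2.16,interpolation=cv2.INTER_CUBIC))
crop=P['scene']['img'][170:310,180:450]; cv2.imwrite('pics/crop_scene.png',cv2.resize(crop[:,:,::-1],None,fx=2.9,fy=2.9,interpolation=cv2.INTER_CUBIC))
for n,p in P.items():
    i=p['img'].astype(int);r,g,b=i[...,0],i[...,1],i[...,2]
    red=((r>90)&(g<r*0.3)&(b<r*0.4)).astype(np.uint8)
    grn=((g>r*1.4)&(g>b*1.1)&(g>35)).astype(np.uint8)
    for nm,m,z in [('red',red,.04),('grn',grn,.004)]:
        N,L,S,C=cv2.connectedComponentsWithStats(m)
        for k in range(1,N):
            if S[k,4]>150:
                c,_=cv2.findContours((L==k).astype(np.uint8),cv2.RETR_EXTERNAL,cv2.CHAIN_APPROX_NONE)
                W=np.array([onz(p,q[0],z)[:2] for q in max(c,key=len)])
                rr=cv2.minAreaRect((W*1000).astype(np.float32))
                print(n,nm,S[k],'world rect',rr)
E
```

```text
scene red [351 238  40  29 525] world rect ((518.1220703125, 289.18414306640625), (51.105499267578125, 115.67655944824219), 81.89351654052734)
scene red [257 284  31  16 256] world rect ((791.0154418945312, 177.58535766601562), (27.029874801635742, 78.54685974121094), 63.73744201660156)
scene grn [227   0  15  30 232] world rect ((-812.586181640625, -1495.86572265625), (573.4244384765625, 90.38198852539062), 44.61651611328125)
scene grn [238   0  15  38 259] world rect ((-799.0219116210938, -1402.0177001953125), (699.1915283203125, 57.228240966796875), 39.29677963256836)
scene grn [ 182  154   79   42 1645] world rect ((470.5035400390625, -321.47515869140625), (153.5963592529297, 214.91883850097656), 77.5989761352539)
top red [172 220  25  45 777] world rect ((515.0777587890625, 290.865478515625), (50.918304443359375, 115.40824127197266), 81.98113250732422)
top grn [ 376  215   68   82 4197] world rect ((466.04949951171875, -322.61541748046875), (156.46461486816406, 216.65184020996094), 77.56623077392578)
```

```bash
sleep 0.1
```

```text
(no output)
```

View pics/crop_top.png

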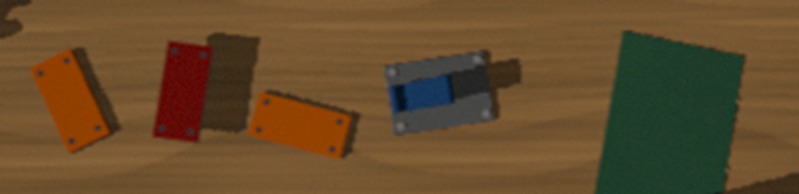

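View pics/crop_scene.png

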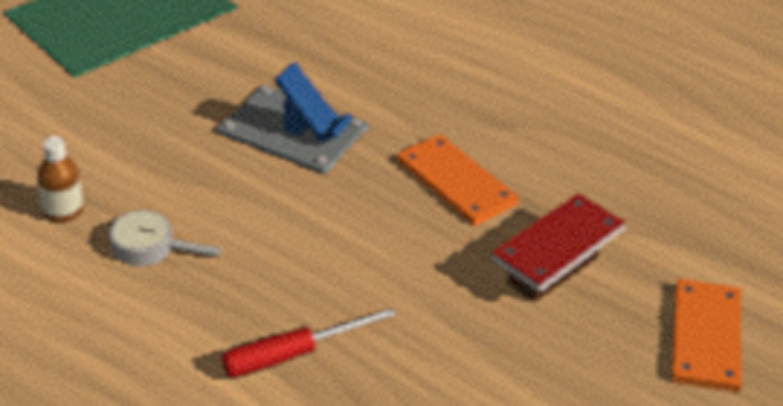

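```bash
python3 - <<'E'
from h import *
np.set_printoptions(precision=4,suppress=True)
P={n:snap(n,n+'2.png') for n in ['scene','top']}
p=P['top']
A=np.array([[385,67],[488,50],[497,118],[393,135]])/2.16+[100,200]
W=np.array([onz(p,a,.008)[:2] for a in A]);print(W,W.mean(0))
rr=cv2.minAreaRect((W*1000).astype(np.float32));print(rr)
p=P['scene']
A=np.array([[215,128],[263,88],[367,127],[325,172]])/2.9+[180,170]
W=np.array([onz(p,a,.008)[:2] for a in A]);print('scene',W,W.mean(0),cv2.minAreaRect((W*1000).astype(np.float32)))
# seat triangulation
def tri(l):
    rs=[]
    for n in P:
        q=manip.pinpoint(l,P[n]); 
        if q: rs.append((ray(P[n],q[0]['point']))); print(l,n,q[0]['point'])
    M=0;b=0
    for o,d in rs:
        d=d/np.linalg.norm(d);I=np.eye(3)-np.outer(d,d);M=M+I;b=b+I@o
    return np.linalg.solve(M,b)
print(tri('stand_seat'),tri('stand'))
for n in P:
    p=P[n];i=p['img'].astype(int);r,g,b=i[...,0],i[...,1],i[...,2]
    m=((b>r*1.6)&(b>g*1.2)&(b>40)).astype(np.uint8)
    m[:, :250]=0; m[:,340:]=0; m[:180]=0;m[270:]=0
    ys,xs=np.where(m);print(n,xs.min(),xs.max(),ys.min(),ys.max(),m.sum())
    cv2.imwrite('pics/stand_%s.png'%n,cv2.resize(p['img'][180:270,240:350,::-1],None,fx=7,fy=6.5,interpolation=cv2.INTER_CUBIC))
    s=manip.regions_of('stand',p)
    if s:
        print(s[0]['rect'],s[0]['score'])
E
```

```text
[[ 0.5442  0.0399]
 [ 0.5648 -0.0925]
 [ 0.4779 -0.1019]
 [ 0.4578  0.0305]] [ 0.5112 -0.031 ]
((511.3182678222656, -30.996047973632812), (87.33197021484375, 137.7117462158203), 8.620763778686523)
scene [[ 0.5683 -0.0846]
 [ 0.4852 -0.0913]
 [ 0.4683  0.0348]
 [ 0.5515  0.0465]] [ 0.5183 -0.0237] ((518.2379150390625, -24.4505615234375), (84.03973388671875, 132.1706085205078), 7.329628944396973)
stand_seat scene [280.5, 199.2]
stand_seat top [303.2, 242.2]
stand scene [281.1, 215.4]
stand top [303.1, 246.3]
[ 0.5115 -0.0269  0.0576] [ 0.5036 -0.0312 -0.0099]
scene 276 300 192 218 328
[254.9, 190.6, 306.8, 230.8] 0.7
top 280 309 235 251 326
[279.0, 223.2, 329.1, 263.2] 0.92
```

```bash
sleep 0.1
```

```text
(no output)
```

View pics/stand_top.png

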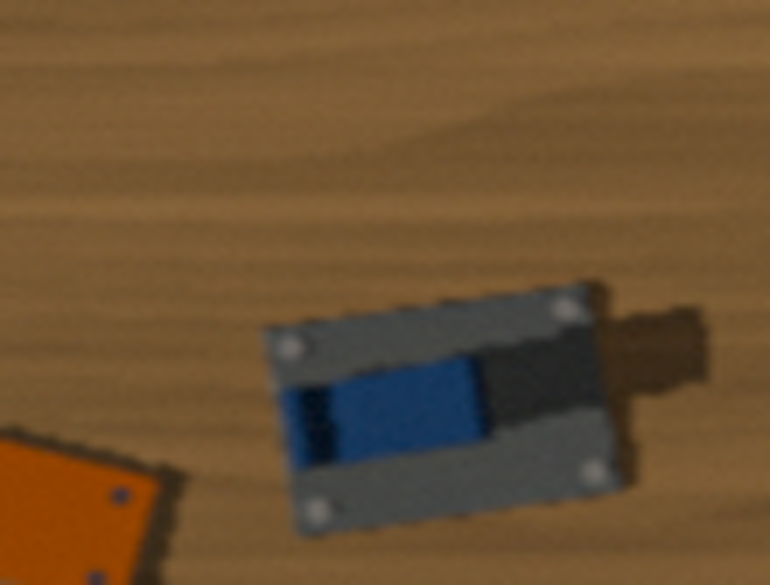

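View pics/stand_scene.png

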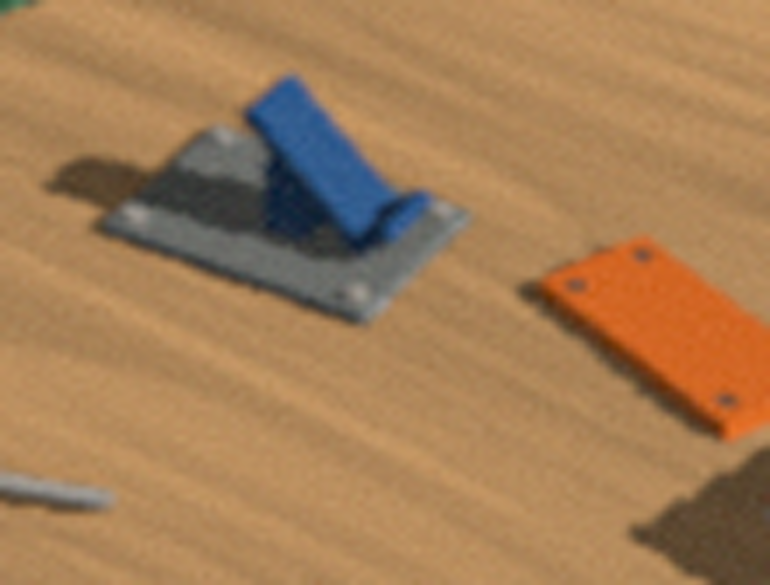

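```bash
cat > stand.py <<'E'
from h import *
from scipy.optimize import least_squares
np.set_printoptions(precision=4,suppress=True)
P={n:manip.snapshot(n) for n in ['scene','top']}
t=lambda a:np.array(a)/[7,6.5]+[240,180]
s=.5**.5
# stand frame
F={'a':(.065,.045,.008),'b':(.065,-.045,.008),'c':(-.065,.045,.008),'d':(-.065,-.045,.008),
 'e':(.045-.074*s,.017,.024+.074*s),'f':(.045-.074*s,-.017,.024+.074*s)}
# y_s = z x x_s: x_s ~ +Y => y_s ~ -X (image down in top)
O={'top':{'a':(298,536),'b':(266,328),'c':(628,487),'d':(600,285),'e':(490,438),'f':(475,357)},
 'scene':{'a':(470,215),'b':(365,322),'c':(215,128),'d':(103,228),'e':(293,75),'f':(245,113)}}
def W(v,f): return np.r_[R.from_euler('z',v[2]).as_matrix()[:2,:2]@f[:2]+v[:2],f[2]]
def res(v,use=None):
    r=[]
    for n in O:
        if use and n not in use: continue
        for k in O[n]: r.append(proj(P[n],W(v,np.array(F[k])))-t(O[n][k]))
    return np.array(r).ravel()
for u in [None,['top'],['scene']]:
    q=least_squares(res,[.513,-.03,1.7],kwargs={'use':u},loss='soft_l1');print(u,q.x,np.degrees(q.x[2]));print(res(q.x,u).reshape(-1,2).round(1).tolist())
E
python3 stand.py
```

```text
None [ 0.5117 -0.0293  1.709 ] 97.91647574515767
[[-0.0, -0.1], [-0.3, -0.6], [-0.3, 0.4], [-1.6, -0.8], [-0.9, 0.0], [-0.9, -0.6], [-0.1, -1.7], [-0.6, -1.7], [-0.2, -1.8], [-0.6, -1.8], [-0.4, -1.4], [0.2, -1.4]]
['top'] [ 0.5109 -0.031   1.7029] 97.57069633179167
[[0.5, 0.1], [0.5, -0.4], [0.2, 0.8], [-0.9, -0.4], [-0.3, 0.4], [-0.1, -0.3]]
['scene'] [ 0.5172 -0.0236  1.7133] 98.16592526854451
[[0.3, -0.1], [-0.1, 0.0], [-0.1, -0.2], [-0.4, -0.1], [-0.2, 0.1], [0.5, 0.2]]
```

```bash
cat > plan.py <<'E'
from h import *
np.set_printoptions(precision=4,suppress=True)
def frame(x,z):
    x=np.array(x,float);z=np.array(z,float);z/=np.linalg.norm(z);x-=z*(x@z);x/=np.linalg.norm(x)
    return R.from_matrix(np.c_[x,np.cross(z,x),z])
def cur():
    s=manip.sense();return np.array(s['tcp_pos']),R.from_quat(s['tool_rot'])
def rows(p,r,tgt,show=True):
    """tgt: list of absolute (pos,R) one per row -> rounded rows"""
    out=[]
    for tp,tr in tgt:
        d=np.round(r.inv().apply(tp-p),4); w=np.round(np.degrees((r.inv()*tr).as_rotvec()),1)
        p=p+r.apply(d); r=r*R.from_rotvec(np.radians(w)); out.append([*map(float,d),*map(float,w)])
    a=np.array(out)
    print('max shift',np.linalg.norm(a[:,:3],axis=1).max(),'max turn',np.linalg.norm(a[:,3:],axis=1).max(),'rows',len(out))
    for i in range(0,len(out),10): print(str(out[i:i+10]).replace(' ',''))
    return p,r
def lin(p,r,tp,tr,n,ease=True):
    w=(r.inv()*tr).as_rotvec();o=[]
    for k in range(1,n+1):
        f=k/n; 
        if ease: f=f*f*(3-2*f)*.5+f*.5
        o.append((p+(tp-p)*f,r*R.from_rotvec(w*f)))
    return o
def cyl(p,r,tp,tr,n,yaw=None):
    a0,a1=np.arctan2(p[1],p[0]),np.arctan2(tp[1],tp[0]);r0,r1=np.hypot(*p[:2]),np.hypot(*tp[:2]);o=[]
    for k in range(1,n+1):
        f=k/n;a=a0+(a1-a0)*f;q=r0+(r1-r0)*f
        o.append((np.array([q*np.cos(a),q*np.sin(a),p[2]+(tp[2]-p[2])*f]),R.from_euler('z',yaw*f)*r)) 
    return o
E
python3 - <<'E'
from plan import *
p,r=cur();x0=r.apply([1,0,0]);y0=np.degrees(np.arctan2(x0[1],x0[0]));print(y0)
tgt=cyl(p,r,np.array([.5165,.290,.19]),None,20,np.radians(172-y0))
rows(p,r,tgt)
E
```

```text
15.516451316688102
max shift 0.05665236093932891 max turn 7.9 rows 20
[[0.0564,-0.0042,0.0033,-0.0,-0.0,-7.8],[0.0563,-0.0016,0.0033,-0.0,-0.0,-7.8],[0.0563,0.0009,0.0033,-0.0,-0.0,-7.9],[0.056,0.0036,0.0034,-0.0,-0.0,-7.8],[0.0556,0.0061,0.0033,-0.0,-0.0,-7.8],[0.0551,0.0086,0.0033,0.0,-0.0,-7.8],[0.0545,0.0111,0.0033,0.0,-0.0,-7.9],[0.0538,0.0136,0.0033,0.0,-0.0,-7.8],[0.053,0.016,0.0033,0.0,-0.0,-7.8],[0.0521,0.0184,0.0034,0.0,-0.0,-7.8]]
[[0.051,0.0206,0.0033,0.0,-0.0,-7.9],[0.0499,0.023,0.0033,0.0,-0.0,-7.8],[0.0487,0.0251,0.0033,0.0,-0.0,-7.8],[0.0473,0.0273,0.0033,0.0,-0.0,-7.8],[0.0459,0.0293,0.0033,0.0,-0.0,-7.9],[0.0444,0.0313,0.0034,0.0,-0.0,-7.8],[0.0428,0.0332,0.0033,0.0,-0.0,-7.8],[0.0411,0.0351,0.0033,0.0,-0.0,-7.8],[0.0394,0.0368,0.0033,0.0,-0.0,-7.9],[0.0375,0.0385,0.0033,0.0,-0.0,-7.8]]
```

>>> play_rows --steps '[[[0.0564, -0.0042, 0.0033, 0, 0, -7.8], [0.0563, -0.0016, 0.0033, 0, 0, -7.8], [0.0563, 0.0009, 0.0033, 0, 0, -7.9], [0.056, 0.0036, 0.0034, 0, 0, -7.8], [0.0556, 0.0061, 0.0033, 0, 0, -7.8], [0.0551, 0.0086, 0.0033, 0, 0, -7.8], [0.0545, 0.0111, 0.0033, 0, 0, -7.9], [0.0538, 0.0136, 0.0033, 0, 0, -7.8], [0.053, 0.016, 0.0033, 0, 0, -7.8], [0.0521, 0.0184, 0.0034, 0, 0, -7.8]]]' --fingers 1

```text
t: 3.8
tcp_pos: [0.5632, -0.2323, 0.2231]
tool_rot: [0.682, 0.731, 0.0, 0.0]
force: [-0.0, 0.1, -0.1]
finger_gap: 1.002
```

```bash
python3 -c "
from plan import *
print(manip.sense())"
```

```text
{'t': 3.8, 'q': array([-0.5746,  0.5441,  1.5081,  0.0001,  1.0884, -0.644 ]), 'qd': array([ 0.7222,  0.0164,  0.0574,  0.0007, -0.0751, -0.3641]), 'tau': array([ -2.9232, -44.2134, -15.9552,  -0.025 ,   0.1582,   0.2421]), 'tcp_pos': array([ 0.5632, -0.2323,  0.2231]), 'tool_rot': array([0.6822, 0.7312, 0.0001, 0.0005]), 'force': array([-0.0361,  0.0807, -0.0601]), 'ft_torque': array([-0.0104,  0.0144, -0.0059]), 'finger_gap': 1.001513942991401}
```

>>> play_rows --steps '[[[0.051, 0.0206, 0.0033, 0, 0, -7.9], [0.0499, 0.023, 0.0033, 0, 0, -7.8], [0.0487, 0.0251, 0.0033, 0, 0, -7.8], [0.0473, 0.0273, 0.0033, 0, 0, -7.8], [0.0459, 0.0293, 0.0033, 0, 0, -7.9], [0.0444, 0.0313, 0.0034, 0, 0, -7.8], [0.0428, 0.0332, 0.0033, 0, 0, -7.8], [0.0411, 0.0351, 0.0033, 0, 0, -7.8], [0.0394, 0.0368, 0.0033, 0, 0, -7.9], [0.0375, 0.0385, 0.0033, 0, 0, -7.8]]]'

```text
t: 5.05
tcp_pos: [0.5162, 0.2918, 0.19]
tool_rot: [0.067, 0.998, 0.0, 0.001]
force: [0.0, -0.3, 0.1]
finger_gap: 0.999
```

```bash
python3 - <<'E'
from plan import *
p=snap('wrist','w1.png');s=manip.sense();print(s['q'],s['tcp_pos'],s['tool_rot'],s['t'])
i=p['img'].astype(int);r,g,b=i[...,0],i[...,1],i[...,2]
m=((r>70)&(g<r*0.3)&(b<r*0.4)).astype(np.uint8)
N,L,S,C=cv2.connectedComponentsWithStats(m)
for k in range(1,N):
  if S[k,4]>400:
    c,_=cv2.findContours((L==k).astype(np.uint8),cv2.RETR_EXTERNAL,cv2.CHAIN_APPROX_NONE)
    W=np.array([onz(p,q[0],.04)[:2] for q in max(c,key=len)]);print(S[k],cv2.minAreaRect((W*1000).astype(np.float32)))
E
```

```text
[ 0.335   0.5658  1.5823  0.0055  0.9962 -1.1109] [0.5113 0.2969 0.1895] [ 0.0639  0.998   0.0016 -0.0021] 5.1
[ 241  114   24  105 1161] ((493.5198669433594, 274.6328125), (16.74179458618164, 78.06312561035156), 81.49270629882812)
[ 266  170   51   96 1195] ((545.9666748046875, 310.3935241699219), (33.64448928833008, 85.51570892333984), 56.603370666503906)
```

View pics/w1.png

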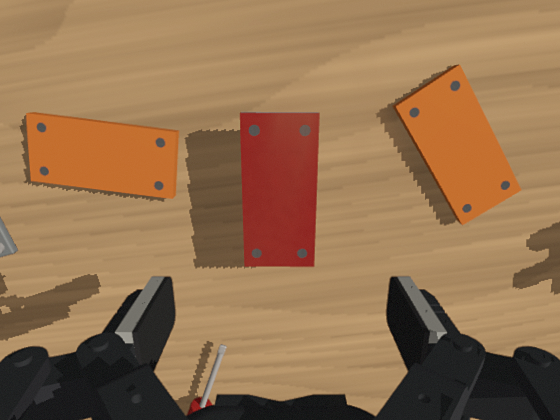

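```bash
python3 - <<'E'
from plan import *
p=snap('wrist','w2.png');s=manip.sense();print(s['q'],s['tcp_pos'],s['tool_rot'],s['t'])
i=p['img'];h=cv2.cvtColor(i,cv2.COLOR_RGB2HSV);m=(((h[...,0]<6)|(h[...,0]>172))&(h[...,1]>130)&(h[...,2]>60)).astype(np.uint8)
m=cv2.morphologyEx(m,cv2.MORPH_CLOSE,np.ones((9,9)));m=cv2.morphologyEx(m,cv2.MORPH_OPEN,np.ones((9,9)))
N,L,S,C=cv2.connectedComponentsWithStats(m)
for k in range(1,N):
  if S[k,4]>400:
    c,_=cv2.findContours((L==k).astype(np.uint8),cv2.RETR_EXTERNAL,cv2.CHAIN_APPROX_NONE)
    W=np.array([onz(p,q[0],.04)[:2] for q in max(c,key=len)]);print(S[k],cv2.minAreaRect((W*1000).astype(np.float32)))
for c in [(241,113),(319,113),(314,266),(245,266)]: print(onz(p,c,.04))
p,r=cur();x=r.apply([1,0,0]);print(np.degrees(np.arctan2(x[1],x[0])))
E
```

```text
[ 0.3311  0.5658  1.5819  0.0021  0.9963 -1.1088] [0.5129 0.2942 0.1896] [ 0.066   0.9978  0.0003 -0.0014] 5.15
[  234   122    78   152 11247] ((515.8616943359375, 290.8954162597656), (55.744712829589844, 119.80813598632812), 82.07211303710938)
[0.4477 0.2779 0.04  ]
[0.4547 0.3322 0.04  ]
[0.573  0.3167 0.04  ]
[0.5659 0.262  0.04  ]
172.4361020293164
```

View pics/w2.png

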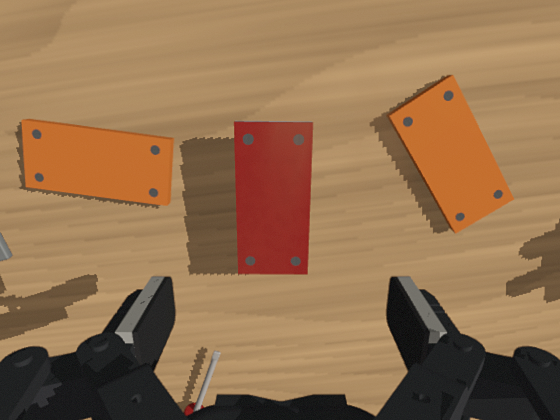

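>>> play_rows --steps '[[[0.0007, 0.0008, 0.03, 0, 0, 0], [0, 0, 0.045, 0, 0, 0], [0, 0, 0.04, 0, 0, 0], [0, 0, 0.022, 0, 0, 0], [0, 0, 0.008, 0, 0, 0], [0, 0, 0.004, 0, 0, 0], [0, 0, 0, 0, 0, 0], [0, 0, 0, 0, 0, 0]]]'

```text
t: 6.15
tcp_pos: [0.5166, 0.2911, 0.042]
tool_rot: [0.07, 0.998, 0.0, 0.001]
force: [-0.1, 0.3, -0.2]
finger_gap: 0.999
```

```bash
python3 - <<'E'
from plan import *
p=snap('wrist','w3.png');s=manip.sense();print(s['q'],s['tcp_pos'],s['tool_rot'],s['t'],s['force'])
p,r=cur();x=r.apply([1,0,0]);print(np.degrees(np.arctan2(x[1],x[0])))
E
```

```text
[ 0.3249  0.7915  1.6541 -0.      0.6942 -1.1065] [0.5165 0.2911 0.042 ] [0.0696 0.9976 0.0003 0.0008] 6.2 [ 0.4795  0.5887 -0.5928]
172.01694993803315
```

View pics/w3.png

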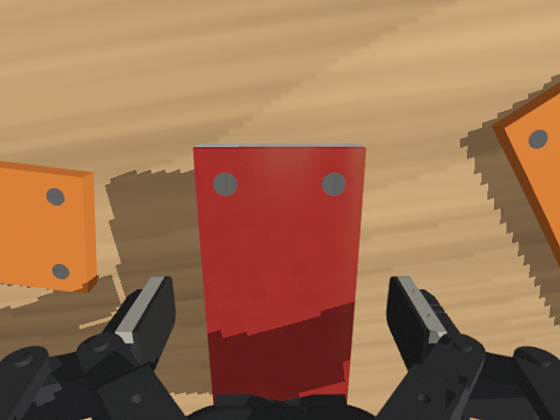

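>>> play_rows --steps '[[[0, 0, 0, 0, 0, 0], [0, 0, 0, 0, 0, 0], [0, 0, 0, 0, 0, 0], [0, 0, 0, 0, 0, 0], [0, 0, 0, 0, 0, 0], [0, 0, 0, 0, 0, 0]]]' --fingers 0 --squeeze 60

```text
t: 6.95
tcp_pos: [0.5162, 0.2911, 0.0417]
tool_rot: [0.07, 0.998, 0.0, 0.0]
force: [-0.2, -0.7, 6.3]
finger_gap: 0.643
```

```bash
cat > fk.py <<'E'
from plan import *
from scipy.optimize import least_squares
# q samples with tcp (settled-ish)
D=[([-1.478,0.527,1.433,0,1.181,-0.178],[.167,-.602,.256]),
([-0.5746,0.5441,1.5081,0.0001,1.0884,-0.644],[.5632,-.2323,.2231]),
([0.3311,0.5658,1.5819,0.0021,0.9963,-1.1088],[.5129,.2942,.1896]),
([0.3249,0.7915,1.6541,0,0.6942,-1.1065],[.5165,.2911,.042])]
def fk(q,v,s4=1):
    d1,a1,a2,a3,off,d6=v
    r=R.from_euler('z',q[0]); p=np.array([0,0,d1])+r.apply([a1,off,0])
    r=r*R.from_euler('y',q[1]); p=p+r.apply([0,0,a2])
    r=r*R.from_euler('y',q[2]); p=p+r.apply([0,0,a3])
    r=r*R.from_euler('z',s4*q[3])*R.from_euler('y',q[4]); p=p+r.apply([0,0,d6])
    return p,r*R.from_euler('z',q[5]+np.pi/2)
if __name__=='__main__':
    g=[.15,0,.43,.4,.11,.25]
    f=least_squares(lambda v:np.r_[np.concatenate([fk(q,v)[0]-p for q,p in D]),1e-3*(np.array(v)-g)],g)
    print(f.x,np.abs(f.fun).max()); s=manip.sense();print(s['q'],s['tcp_pos'],s['finger_gap'],s['force'],fk(s['q'],f.x)[1].as_quat(),s['tool_rot'])
E
python3 fk.py
```

```text
[1.9533 0.0476 0.3919 0.3938 0.1101 1.8835] 0.004673372321473579
[ 0.325   0.7919  1.6543  0.      0.6945 -1.1065] [0.5162 0.2911 0.0417] 0.6433363755884163 [-0.1837 -0.6971  6.3001] [0.0696 0.9976 0.0002 0.0004] [0.0696 0.9976 0.0002 0.0004]
```

```bash
cat > ik.py <<'E'
from fk import *
def params(d6): 
    f=least_squares(lambda v:np.concatenate([fk(q,[*v,d6])[0]-p for q,p in D]),[.3,0,.4,.4,.11]);return [*f.x,d6]
LO=np.array([-3.08,-.75,.22,-1.43,0,-2.85]);HI=np.array([3.08,2.2,2.44,4.57,2.65,2.85])
def ik(p,r,v,s4,q0):
    best=None
    for g in [q0]+[np.r_[q0[:3],a,b,c] for a in (-1,1,3) for b in (.7,1.5) for c in (-1.5,0,1.5)]:
        f=least_squares(lambda q:np.r_[(fk(q,v,s4)[0]-p)*3,(fk(q,v,s4)[1].inv()*r).as_rotvec()],np.clip(g,LO+.01,HI-.01),bounds=(LO,HI))
        if best is None or f.cost<best.cost-1e-9: best=f
        if best.cost<1e-8: break
    return best.x,best.cost
ST=np.array([.512,-.029,0]);ya=np.radians(97.8);XS=np.array([np.cos(ya),np.sin(ya),0]);Z=np.array([0,0,1.])
s=.5**.5
SEAT=ST+XS*.0061+Z*.070
NORM=(XS+Z)*s; UP=(-XS+Z)*s
E
python3 - <<'E'
from ik import *
q0=np.array([.32,.79,1.65,0,.69,-1.1])
for d6 in (.15,.25):
    v=params(d6);print(v)
    Rst=frame(-UP,-NORM)   # laying
    Rp=frame(XS*0+NORM,-UP) # pinch, tool x ... 
    for s4 in (1,-1):
        print('lay',d6,s4,ik(SEAT+NORM*.0067,Rst,v,s4,np.array([-.2,.6,1.6,0,.9,-.1])))
        YS=np.cross(Z,XS)
        for sg in (1,-1):
            Rp=frame(sg*YS,-UP);print('pinch',sg,ik(SEAT+UP*(.060-.020+.006),Rp,v,s4,np.array([-.2,.6,1.6,0,.9,-.1])))
E
```

```text
[np.float64(0.21056224448195063), np.float64(0.045321318536215134), np.float64(0.40115282770391403), np.float64(0.3906868836778057), np.float64(0.11095149701488079), 0.15]
lay 0.15 1 (array([-0.0489,  0.6856,  1.9423, -1.2458,  0.8234,  0.8519]), np.float64(2.4399246373832226e-19))
pinch 1 (array([-0.4954,  0.699 ,  1.7843,  0.6423,  1.262 , -2.5967]), np.float64(1.9390217463043603e-23))
pinch -1 (array([-0.4954,  0.699 ,  1.7843,  0.6423,  1.262 ,  0.5448]), np.float64(5.999468504766123e-25))
lay 0.15 -1 (array([-0.0489,  0.6856,  1.9423,  1.2458,  0.8234,  0.8519]), np.float64(2.6110626702159816e-29))
pinch 1 (array([-0.4954,  0.699 ,  1.7843, -0.6423,  1.262 , -2.5967]), np.float64(9.037510018542774e-23))
pinch -1 (array([-0.4954,  0.699 ,  1.7843, -0.6423,  1.262 ,  0.5448]), np.float64(1.7394226502027894e-18))
[np.float64(0.31109875124153724), np.float64(0.0454515834818646), np.float64(0.40061591112556505), np.float64(0.3908690709469108), np.float64(0.11090521036195788), 0.25]
lay 0.25 1 (array([ 0.0932,  0.7642,  1.9093, -1.1788,  0.8702,  0.94  ]), np.float64(2.333260091677641e-23))
pinch 1 (array([-0.5936,  0.8098,  1.6689,  0.5787,  1.3003, -2.6455]), np.float64(9.03126037056132e-22))
pinch -1 (array([-0.5936,  0.8098,  1.6689,  0.5787,  1.3003,  0.4961]), np.float64(1.9223722854378338e-27))
lay 0.25 -1 (array([0.0932, 0.7642, 1.9093, 1.1788, 0.8702, 0.94  ]), np.float64(2.7238507738636714e-25))
pinch 1 (array([-0.5936,  0.8098,  1.6689, -0.5787,  1.3003, -2.6455]), np.float64(1.2524517990187299e-20))
pinch -1 (array([-0.5936,  0.8098,  1.6689, -0.5787,  1.3003,  0.4961]), np.float64(1.3961939682555022e-23))
```

```bash
python3 - <<'E'
from ik import *
p,r=cur(); Rst=frame(-UP,-NORM); print(np.degrees((r.inv()*Rst).magnitude()))
a=[(p+Z*.035,r),(p+Z*.08,r),(p+Z*.115,r)]
tp=SEAT+UP*.004+NORM*(.060+.0067)
t=a+lin(a[-1][0],r,tp+Z*.03,Rst,14)+[(tp+Z*.01,Rst),(tp,Rst),(tp,Rst)]
rows(p,r,t)
print(tp)
E
```

```text
85.07480525946245
max shift 0.045000111110973934 max turn 7.616429609731846 rows 20
[[-0.0,0.0,-0.035,0.0,0.0,0.0],[-0.0001,0.0,-0.045,0.0,0.0,0.0],[0.0,0.0,-0.035,0.0,0.0,0.0],[-0.0011,-0.0115,0.0003,1.3,-1.7,3.0],[-0.0023,-0.015,0.0008,1.6,-2.1,4.0],[-0.0039,-0.0176,0.0015,1.9,-2.6,4.7],[-0.0059,-0.0195,0.0026,2.2,-2.9,5.3],[-0.0082,-0.0203,0.004,2.4,-3.2,5.7],[-0.0104,-0.0203,0.0057,2.6,-3.3,6.1],[-0.0125,-0.0192,0.0073,2.6,-3.4,6.3]]
[[-0.0139,-0.0174,0.009,2.5,-3.4,6.2],[-0.0148,-0.015,0.0103,2.6,-3.3,6.1],[-0.0148,-0.0122,0.0112,2.4,-3.2,5.8],[-0.0141,-0.0094,0.0115,2.2,-2.9,5.3],[-0.0127,-0.0068,0.0112,1.9,-2.6,4.7],[-0.0105,-0.0044,0.0099,1.6,-2.1,3.9],[-0.008,-0.0027,0.008,1.3,-1.7,3.0],[0.0141,0.0,0.0142,-0.0,0.0,0.0],[0.0071,0.0,0.007,-0.0,0.0,0.0],[-0.0,0.0,0.0,-0.0,0.0,0.0]]
[0.5052 0.021  0.12  ]
```

>>> play_rows --steps '[[[0, 0, -0.035, 0, 0, 0], [0, 0, -0.045, 0, 0, 0], [0, 0, -0.035, 0, 0, 0], [-0.0011, -0.0115, 0.0003, 1.3, -1.7, 3.0], [-0.0023, -0.015, 0.0008, 1.6, -2.1, 4.0], [-0.0039, -0.0176, 0.0015, 1.9, -2.6, 4.7], [-0.0059, -0.0195, 0.0026, 2.2, -2.9, 5.3], [-0.0082, -0.0203, 0.004, 2.4, -3.2, 5.7], [-0.0104, -0.0203, 0.0057, 2.6, -3.3, 6.1], [-0.0125, -0.0192, 0.0073, 2.6, -3.4, 6.3]]]'

```text
t: 8.2
tcp_pos: [0.5097, 0.1551, 0.1522]
tool_rot: [0.365, 0.908, -0.136, 0.155]
force: [0.2, -0.2, -1.2]
finger_gap: 0.639
```

>>> play_rows --steps '[[[-0.0139, -0.0174, 0.009, 2.5, -3.4, 6.2], [-0.0148, -0.015, 0.0103, 2.6, -3.3, 6.1], [-0.0148, -0.0122, 0.0112, 2.4, -3.2, 5.8], [-0.0141, -0.0094, 0.0115, 2.2, -2.9, 5.3], [-0.0127, -0.0068, 0.0112, 1.9, -2.6, 4.7], [-0.0105, -0.0044, 0.0099, 1.6, -2.1, 3.9], [-0.008, -0.0027, 0.008, 1.3, -1.7, 3.0], [0.0141, 0, 0.0142, 0, 0, 0], [0.0071, 0, 0.007, 0, 0, 0], [0, 0, 0, 0, 0, 0]]]'

```text
t: 9.45
tcp_pos: [0.5043, 0.0209, 0.1185]
tool_rot: [0.607, 0.697, -0.253, 0.287]
force: [-1.7, 0.2, -2.5]
finger_gap: 0.637
```

```bash
python3 - <<'E'
from ik import *
pp=snap('wrist','w4.png');snap('top','t4.png');pc=snap('scene','s4.png');s=manip.sense();print(s['t'],s['q'],s['tcp_pos'],s['tool_rot'],s['finger_gap'],s['force'])
print(frame(-UP,-NORM).as_quat())
D.append((s['q'],s['tcp_pos']))
for s4 in (1,-1):
    f=least_squares(lambda v:np.concatenate([fk(q,v,s4)[0]-p for q,p in D]),[.3,0,.4,.4,.11,.2]);print(s4,f.x,np.abs(f.fun).max(),fk(s['q'],f.x,s4)[1].as_quat())
cv2.imwrite('pics/s4c.png',cv2.resize(pc['img'][130:270,210:350,::-1],None,fx=4.2,fy=4.2,interpolation=cv2.INTER_CUBIC))
E
```

```text
9.6 [ 0.2021  0.75    1.8331 -1.0401  0.9586  0.8675] [0.505  0.021  0.1197] [ 0.607   0.6964 -0.2519  0.2884] 0.6439285010733271 [ 0.3092  0.2115 -2.0415]
[ 0.6073  0.6962 -0.2516  0.2884]
1 [0.3713 0.0667 0.3635 0.3881 0.112  0.2791] 0.008922903591576478 [ 0.607   0.6964 -0.2519  0.2884]
-1 [ 0.0043  0.2657  0.1649  0.2752  0.1019 -0.2074] 0.08159391925686078 [ 0.9226  0.0477 -0.0823 -0.3739]
```

View pics/w4.png

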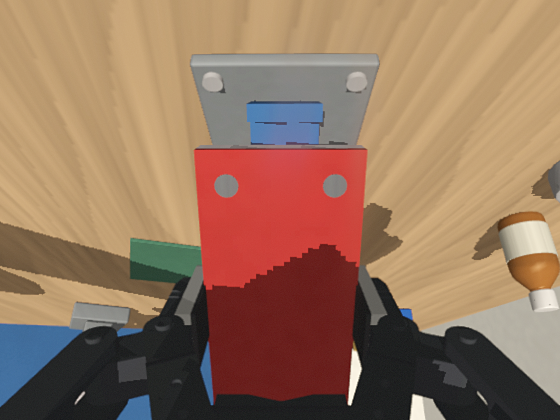

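View pics/s4c.png

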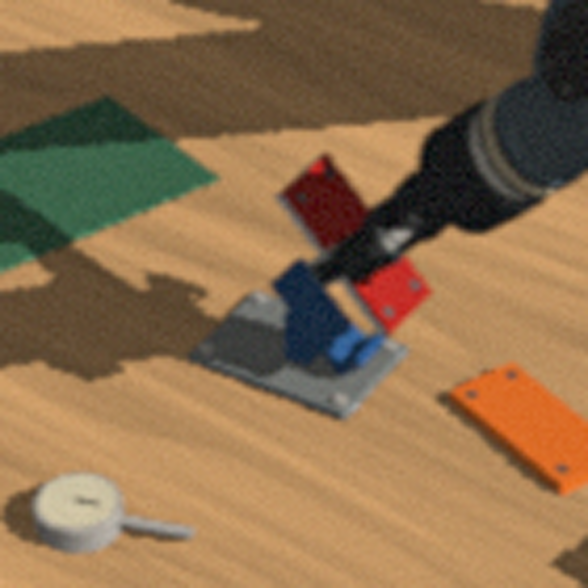

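```bash
python3 - <<'E'
from ik import *
p=snap('wrist','w5.png')
YS=np.cross(Z,XS)
for c,z in [((193,66),.008),((376,66),.008),((192,55),0),((378,55),0)]:
    W=onz(p,c,z);d=W-ST;print(c,W,'stand frame',d@XS,d@YS)
for f in [(.065,.045,.008),(.065,-.045,.008),(.045,.017,.024),(.045,-.017,.024),(.045+.016*s,.017,.024+.016*s),(.045+.016*s,-.017,.024+.016*s)]:
    print(f,proj(p,ST+XS*f[0]+YS*f[1]+Z*f[2]))
cv2.imwrite('pics/w5c.png',cv2.resize(p['img'][40:170,180:390,::-1],None,fx=3.8,fy=3.8,interpolation=cv2.INTER_CUBIC))
E
```

```text
(193, 66) [0.4621 0.0285 0.008 ] stand frame 0.06374419438665309 0.041632666582711864
(376, 66) [0.5484 0.0403 0.008 ] stand frame 0.06374244068683421 -0.045422281713335115
(192, 55) [0.4607 0.0278 0.    ] stand frame 0.06325479996942485 0.04310589972061208
(378, 55) [0.5505 0.0401 0.    ] stand frame 0.06326353708288915 -0.0474902842144517
(0.065, 0.045, 0.008) [185.3681  64.0048]
(0.065, -0.045, 0.008) [375.7076  63.9381]
(0.045, 0.017, 0.024) [246.4784 117.9578]
(0.045, -0.017, 0.024) [314.6394 117.9278]
(0.05631370849898476, 0.017, 0.03531370849898476) [243.4751 121.2277]
(0.05631370849898476, -0.017, 0.03531370849898476) [317.7179 121.1948]
```

View pics/w5c.png

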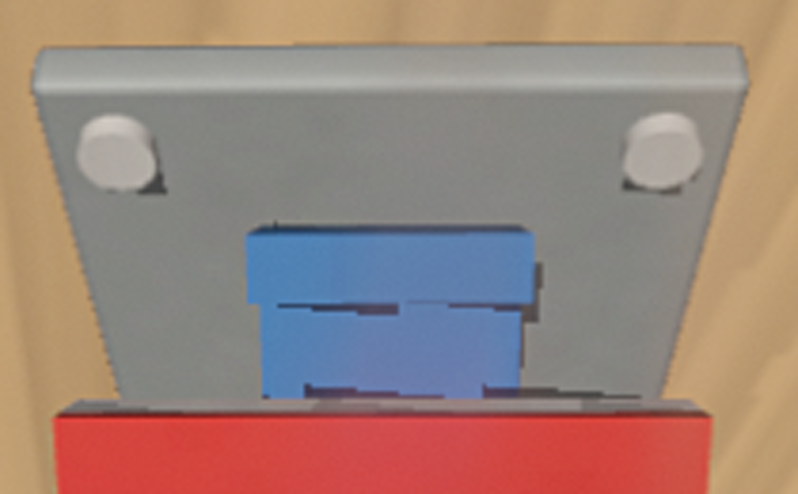

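>>> play_rows --steps '[[[0, 0.0012, 0.01, 0, 0, 0], [0, 0, 0.018, 0, 0, 0], [0, 0, 0.015, 0, 0, 0], [0, 0, 0.008, 0, 0, 0], [0, 0, 0.004, 0, 0, 0], [0, 0, 0, 0, 0, 0]]]'

```text
t: 10.4
tcp_pos: [0.5112, -0.0177, 0.0804]
tool_rot: [0.607, 0.696, -0.252, 0.288]
force: [-0.0, 0.1, -1.9]
finger_gap: 0.64
```

```bash
python3 - <<'E'
from ik import *
s=manip.sense();print(s['force'],s['force']@NORM,s['force']@UP,s['tcp_pos'],s['q'])
p=snap('scene','s6.png');cv2.imwrite('pics/s6c.png',cv2.resize(p['img'][150:250,230:330,::-1],None,fx=6,fy=6,interpolation=cv2.INTER_CUBIC))
p=snap('wrist','w6.png')
s=manip.sense();print(s['force'],s['force']@NORM,s['force']@UP,s['t'])
E
```

```text
[-0.0435  0.1423 -1.8987] -1.2387323706159494 -1.4464936143062535 [ 0.5112 -0.0177  0.0804] [ 0.1249  0.823   1.8577 -1.16    0.8813  0.9546]
[ 0.204  -0.0364 -1.5416] -1.1351833754348981 -1.045027762776837 10.5
```

View pics/s6c.png

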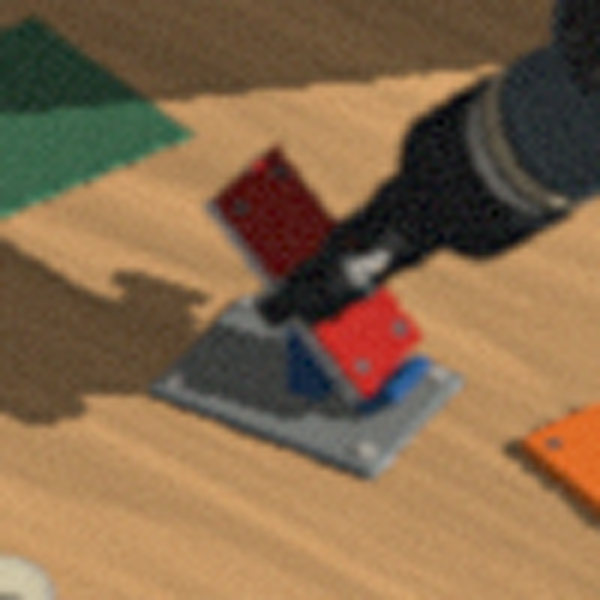

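View pics/w6.png

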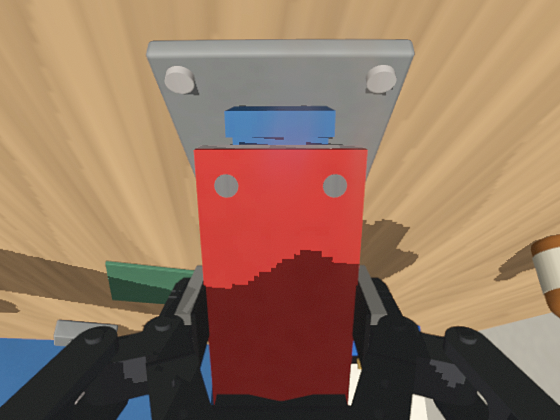

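>>> play_rows --steps '[[[0, 0, 0.002, 0, 0, 0], [0, 0, 0.002, 0, 0, 0], [0, 0, 0, 0, 0, 0]]]'

```text
t: 10.88
tcp_pos: [0.5117, -0.0199, 0.078]
tool_rot: [0.607, 0.696, -0.252, 0.289]
force: [-0.9, 2.9, 2.4]
finger_gap: 0.645
```

>>> play_rows --steps '[[[0, 0, 0.001, 0, 0, 0], [0, 0, 0.001, 0, 0, 0], [0, 0, 0, 0, 0, 0]]]'

```text
t: 11.25
tcp_pos: [0.5117, -0.0201, 0.078]
tool_rot: [0.607, 0.697, -0.251, 0.289]
force: [-4.1, 13.9, 11.9]
finger_gap: 0.64
```

>>> play_rows --steps '[[[0, 0, -0.0015, 0, 0, 0], [0.0015, 0, 0, 0, 0, 0], [0.0015, 0, 0, 0, 0, 0], [0, 0, 0, 0, 0, 0]]]'

```text
t: 11.75
tcp_pos: [0.5118, -0.019, 0.077]
tool_rot: [0.607, 0.696, -0.253, 0.29]
force: [-2.8, 5.2, 10.1]
finger_gap: 0.642
```

```bash
python3 - <<'E'
from ik import *
p=snap('wrist','w7.png')
cv2.imwrite('pics/w7c.png',cv2.resize(p['img'][30:190,130:430,::-1],None,fx=2.6,fy=2.6,interpolation=cv2.INTER_CUBIC))
s=manip.sense();print(s['force'],s['force']@NORM,s['force']@UP,s['t'],s['tcp_pos'])
E
```

```text
[-1.5992  4.4045  9.8629] 10.213238227913244 3.7349733859343885 11.8 [ 0.5118 -0.019   0.077 ]
```

View pics/w7c.png

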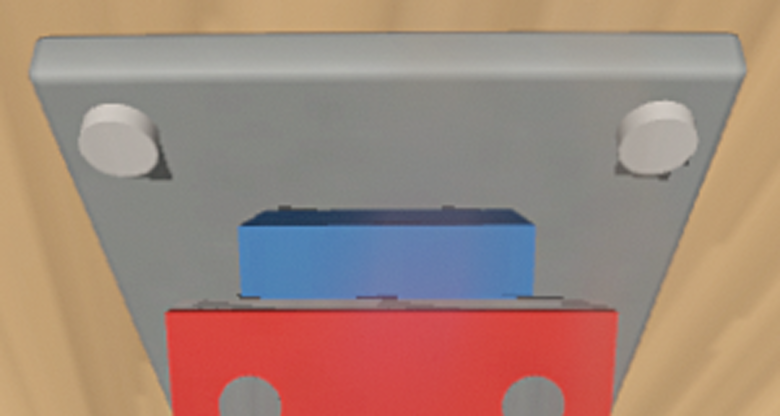

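>>> play_rows --steps '[[[0, 0, 0, 0, 0, 0], [0, 0, 0, 0, 0, 0], [0, 0, 0, 0, 0, 0], [0, 0, 0, 0, 0, 0]]]' --fingers 0.9

```text
t: 12.3
tcp_pos: [0.5113, -0.0188, 0.075]
tool_rot: [0.607, 0.696, -0.252, 0.288]
force: [-0.1, 0.3, 0.3]
finger_gap: 0.898
```

```bash
python3 - <<'E'
from ik import *
p=snap('wrist','w8.png')
s=manip.sense();print(s['force'],s['force']@NORM,s['force']@UP,s['t'],s['tcp_pos'],s['finger_gap'])
E
```

```text
[ 0.7548 -1.0138 -0.8095] -1.355085282515276 0.21025172343755807 12.35 [ 0.5113 -0.0187  0.075 ] 0.8999698693533686
```

View pics/w8.png

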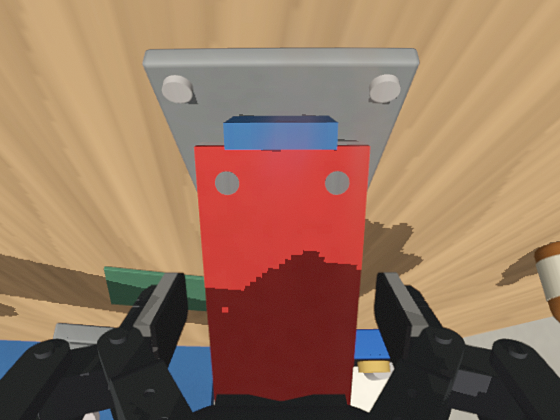

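>>> play_rows --steps '[[[0, 0, -0.01, 0, 0, 0], [0, 0, -0.03, 0, 0, 0], [0, 0, -0.04, 0, 0, 0], [0, 0, -0.03, 0, 0, 0], [0, 0, -0.01, 0, 0, 0], [0, 0, 0, 0, 0, 0]]]'

```text
t: 13.1
tcp_pos: [0.4999, 0.066, 0.1604]
tool_rot: [0.607, 0.697, -0.252, 0.289]
force: [-0.6, 0.3, -0.0]
finger_gap: 0.898
```

```bash
cat > ik2.py <<'E'
from ik import *
D=[([-1.478,0.527,1.433,0,1.181,-0.178],[.167,-.602,.256]),
([0.3249,0.7915,1.6541,0,0.6942,-1.1065],[.5165,.2911,.042]),
([0.2021,0.75,1.8331,-1.0401,0.9586,0.8675],[0.505,0.021,0.1197]),
([0.1249,0.823,1.8577,-1.16,0.8813,0.9546],[0.5112,-0.0177,0.0804])]
f=least_squares(lambda v:np.concatenate([fk(q,v)[0]-p for q,p in D]),[.3,0,.4,.4,.11,.2]);V=f.x;ERR=np.abs(f.fun).max()
ST=np.array([.5132,-.0288,0]);SEAT=ST+XS*.0061+Z*.070;YS=np.cross(Z,XS)
E
python3 - <<'E'
from ik2 import *
print(V,ERR)
s=manip.sense();print(s['t'],s['q'],s['tcp_pos'],fk(s['q'],V)[0])
p=snap('scene','s9.png');cv2.imwrite('pics/s9c.png',cv2.resize(p['img'][150:250,230:330,::-1],None,fx=5,fy=5,interpolation=cv2.INTER_CUBIC))
pt=snap('top','t9.png');cv2.imwrite('pics/t9c.png',cv2.resize(pt['img'][200:290,250:450,::-1],None,fx=4,fy=4,interpolation=cv2.INTER_CUBIC))
MAT=np.array([.467,-.3225,.004])
for sg in (1,-1):
  print('pinch',sg,ik(SEAT+UP*(.046),frame(sg*YS,-UP),V,1,np.array([-.5,.7,1.7,.6,1.3,0])))
  for az in range(-180,180,30):
   for al in (20,):
    a=np.radians(al);h=np.array([np.cos(np.radians(az)),np.sin(np.radians(az)),0])
    zt=h*np.cos(a)-Z*np.sin(a);n=-(h*np.sin(a)+Z*np.cos(a));y=sg*n;x=np.cross(y,zt)
    tcp=MAT+Z*(.06*np.sin(a)+.008)-zt*.046
    q,c=ik(tcp,frame(x,zt),V,1,np.array([-.6,.6,1.6,.6,1.,0]))
    if c<1e-6: print(sg,az,al,q)
E
```

```text
[0.3936 0.0863 0.3348 0.3881 0.1133 0.2787] 0.010254657258941959
13.1 [ 0.2884  0.6846  1.7832 -0.9272  1.0635  0.7869] [0.4999 0.066  0.1604] [0.5125 0.067  0.1526]
pinch 1 (array([-0.622 ,  0.8912,  1.581 ,  0.5594,  1.3152, -2.6572]), np.float64(2.009308345507244e-26))
1 -150 20 [-0.3799  1.6743  0.4849 -0.8823  1.8691 -0.7527]
1 -120 20 [-0.2769  1.3233  1.2739 -1.1818  1.3962 -0.5352]
1 -90 20 [-0.2821  1.1607  1.8255  4.4885  1.1828 -0.1612]
1 -60 20 [-0.5454  1.186   2.2098  3.6145  1.4466  0.1222]
1 -30 20 [-1.1404  1.2657  2.3195  2.5668  1.5909 -0.251 ]
1 0 20 [-1.4252  1.1561  2.115   1.7614  1.2434 -0.1354]
1 30 20 [-1.3887  1.1937  1.6703  1.1499  1.3257  0.2695]
1 60 20 [-1.25    1.4045  1.072   0.7856  1.6871  0.4831]
pinch -1 (array([-0.622 ,  0.8912,  1.581 ,  0.5594,  1.3152,  0.4844]), np.float64(4.533625187221162e-28))
-1 -150 20 [-0.3799  1.6743  0.4849 -0.8823  1.8691  2.3889]
-1 -120 20 [-0.2769  1.3233  1.2739 -1.1818  1.3962  2.6064]
-1 60 20 [-1.25    1.4045  1.072   0.7856  1.6871 -2.6585]
```

View pics/s9c.png

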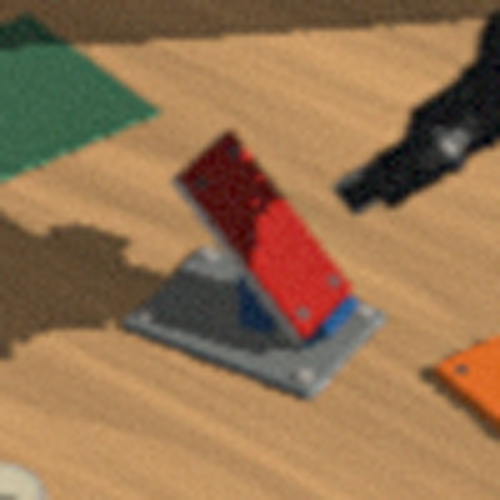

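View pics/t9c.png

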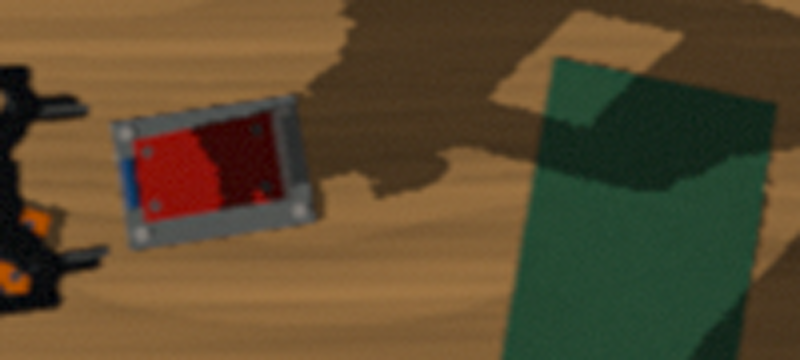

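```bash
cat > fk3.py <<'E'
from plan import *
from scipy.optimize import least_squares
D=[([-1.478,0.527,1.433,0,1.181,-0.178],[.167,-.602,.256]),
([-0.5746,0.5441,1.5081,0.0001,1.0884,-0.644],[.5632,-.2323,.2231]),
([0.3249,0.7915,1.6541,0,0.6942,-1.1065],[.5165,.2911,.042]),
([0.2021,0.75,1.8331,-1.0401,0.9586,0.8675],[0.505,0.021,0.1197]),
([0.1249,0.823,1.8577,-1.16,0.8813,0.9546],[0.5112,-0.0177,0.0804]),
([0.2884,0.6846,1.7832,-0.9272,1.0635,0.7869],[0.4999,0.066,0.1604])]
def fk(q,v):
    d1,a1,a2,a3,off,d6,ex,wx,wy,off2=v
    r=R.from_euler('z',q[0]); p=np.array([0,0,d1])+r.apply([a1,off,0])
    r=r*R.from_euler('y',q[1]); p=p+r.apply([0,0,a2])
    r=r*R.from_euler('y',q[2]); p=p+r.apply([ex,0,a3])
    r=r*R.from_euler('z',q[3]); p=p+r.apply([wx,wy,0]); r=r*R.from_euler('y',q[4]); p=p+r.apply([0,off2,d6])
    return p,r*R.from_euler('z',q[5]+np.pi/2)
G=[.3,0,.4,.4,.11,.2,0,0,0,0]
def fit():
    return least_squares(lambda v:np.r_[np.concatenate([fk(q,v)[0]-p for q,p in D]),3e-4*(np.array(v)-G)],G)
V=fit().x;ERR=fit().fun
LO=np.array([-3.08,-.75,.22,-1.43,0,-2.85]);HI=np.array([3.08,2.2,2.44,4.57,2.65,2.85])
def ik(p,r,q0,v=None):
    v=V if v is None else v
    best=None
    for g in [q0]+[np.r_[q0[:3],a,b,c] for a in (.6,2,-1,4) for b in (.7,1.5) for c in (-1.5,0,1.5)]:
        f=least_squares(lambda q:np.r_[(fk(q,v)[0]-p)*3,(fk(q,v)[1].inv()*r).as_rotvec()],np.clip(g,LO+.01,HI-.01),bounds=(LO,HI))
        if best is None or f.cost<best.cost-1e-9: best=f
        if best.cost<1e-8: break
    return best.x,best.cost
ya=np.radians(97.8);XS=np.array([np.cos(ya),np.sin(ya),0]);Z=np.array([0,0,1.])
s=.5**.5;NORM=(XS+Z)*s; UP=(-XS+Z)*s
ST=np.array([.5132,-.0288,0]);SEAT=ST+XS*.0061+Z*.070;YS=np.cross(Z,XS)
MAT=np.array([.467,-.3225,.004])
def matpose(az,al,sg,c=MAT,g=.04,lift=0):
    """tool pose: plate mid at c (xy), far end on mat at angle al; g = plate_mid to grasp pt"""
    a=np.radians(al);h=np.array([np.cos(np.radians(az)),np.sin(np.radians(az)),0])
    zt=h*np.cos(a)-Z*np.sin(a);n=-(h*np.sin(a)+Z*np.cos(a));x=np.cross(sg*n,zt)
    mid=np.r_[c[:2],.004]+Z*(.06*np.sin(a)+.005*np.cos(a)+lift)
    return mid-zt*(g+.006),frame(x,zt)
E
python3 - <<'E'
from fk3 import *
print(V,np.abs(ERR[:-10]).max())
for sg in (1,-1):
 for b in (-20,0,20):
  rb=R.from_rotvec(NORM*np.radians(b))
  print('pinch',sg,b,ik(SEAT+UP*.04-rb.apply(-UP)*.006,frame(rb.apply(sg*YS),rb.apply(-UP)),np.array([-.5,.7,1.7,.6,1.3,0])))
 for az in range(-180,180,30):
  q,c=ik(*matpose(az,25,sg),np.array([-.6,.6,1.6,.6,1.,0]))
  if c<1e-6: print(sg,az,q)
E
```

```text
[ 0.2735  0.0005  0.5883  0.391   0.1107  0.2715  0.1145 -0.0001  0.0001
  0.0001] 0.0003633215747639862
pinch 1 -20 (array([-0.6959,  0.7832,  1.825 ,  0.8431,  1.112 , -2.85  ]), np.float64(0.002429578009287018))
pinch 1 0 (array([-0.6114,  0.8257,  1.6482,  0.5665,  1.3102, -2.6524]), np.float64(7.961798690431324e-27))
pinch 1 20 (array([-0.4998,  0.904 ,  1.4386,  0.3379,  1.5874, -2.4885]), np.float64(1.3433732344356508e-27))
1 -180 [-0.5393  1.2118  0.9468 -0.5364  1.9963 -0.4884]
1 -150 [-0.3952  1.1298  1.2216 -0.8089  1.6643 -0.6031]
1 -120 [-0.3006  1.053   1.5721 -1.1619  1.299  -0.5235]
1 -90 [-0.3131  1.0383  1.9471  4.4735  1.0918 -0.1676]
1 -60 [-0.5636  1.1662  2.2872  3.5824  1.4141  0.1449]
1 -30 [-1.0904  1.2908  2.4189  2.6325  1.626  -0.2935]
1 0 [-1.3681  1.1084  2.1928  1.8425  1.1721 -0.1697]
1 30 [-1.3507  1.0318  1.832   1.1603  1.2322  0.2811]
1 60 [-1.2259  1.0733  1.4596  0.7641  1.5588  0.4517]
1 90 [-1.0623  1.1568  1.1261  0.485   1.8998  0.4   ]
1 120 [-0.8852  1.2311  0.888   0.175   2.1449  0.1647]
1 150 [-0.7073  1.2545  0.818  -0.2043  2.1871 -0.1975]
pinch -1 -20 (array([-0.7222,  0.8008,  1.8698,  0.8998,  1.0867,  0.166 ]), np.float64(3.515187257052071e-31))
pinch -1 0 (array([-0.6114,  0.8257,  1.6482,  0.5665,  1.3102,  0.4892]), np.float64(1.4723178448312446e-18))
pinch -1 20 (array([-0.4998,  0.904 ,  1.4386,  0.3379,  1.5874,  0.6531]), np.float64(9.751754643375302e-28))
-1 -180 [-0.5393  1.2118  0.9468 -0.5364  1.9963  2.6532]
-1 -150 [-0.3952  1.1298  1.2216 -0.8089  1.6643  2.5385]
-1 -120 [-0.3006  1.053   1.5721 -1.1619  1.299   2.6181]
-1 -30 [-1.0904  1.2908  2.4189  2.6325  1.626   2.8481]
-1 60 [-1.2259  1.0733  1.4596  0.7641  1.5588 -2.6899]
-1 90 [-1.0623  1.1568  1.1261  0.485   1.8998 -2.7416]
```

```bash
python3 - <<'E'
from fk3 import *
st=manip.sense();q0=np.array(st['q']);p,r=cur();print(st['t'],q0,p)
Rp=frame(YS,-UP);tp=SEAT+NORM*.001+UP*.128
q1,c=ik(tp,Rp,np.array([-.6,.7,1.5,.56,1.4,-2.5]));print(tp,q1,c)
n=26;ps=[];rs=[];T=[]
for k in range(1,n+1):
    f=k/n; f=.4*f+.6*f*f*(3-2*f); q=q0+(q1-q0)*f
    pp,rr=fk(q,V); P_=p+(tp-p)*f+Z*.14*np.sin(np.pi*f)**1
    T.append((P_,rr))
qq=q0
for P_,rr in T:
    qn,c=ik(P_,rr,qq); 
    if c>1e-7 or np.abs(qn-qq).max()*8>1.9: print('!',c,(qn-qq)*8)
    qq=qn
print(qq)
T+= [(tp,Rp)]*2
rows(p,r,T)
E
```

```text
13.2 [ 0.2869  0.6862  1.7841 -0.9272  1.0634  0.7869] [0.4994 0.065  0.1594]
[ 0.5246 -0.1117  0.1612] [-0.679   0.7585  1.5486  0.5087  1.4771 -2.606 ] 2.108239620205418e-30
[-0.679   0.7585  1.5486  0.5087  1.4771 -2.606 ]
max shift 0.01667513118389178 max turn 8.20792300158816 rows 28
[[-0.0079,-0.0,-0.0033,1.8,0.7,-2.0],[-0.0099,-0.0005,-0.0044,2.2,1.1,-2.5],[-0.0117,-0.0013,-0.0053,2.5,1.5,-3.0],[-0.013,-0.0024,-0.0061,2.6,2.0,-3.4],[-0.0137,-0.0037,-0.0068,2.7,2.7,-3.9],[-0.0139,-0.0052,-0.0073,2.4,3.2,-4.3],[-0.0134,-0.0065,-0.0075,2.1,3.9,-4.6],[-0.0124,-0.0076,-0.0073,1.5,4.4,-4.9],[-0.011,-0.0081,-0.0067,0.7,4.8,-5.2],[-0.0095,-0.0082,-0.0057,-0.1,5.1,-5.5]]
[[-0.0082,-0.0076,-0.0042,-1.1,5.0,-5.6],[-0.0073,-0.0067,-0.0025,-2.1,4.9,-5.8],[-0.0071,-0.0057,-0.0004,-3.0,4.4,-6.0],[-0.0074,-0.0049,0.0016,-3.9,3.8,-6.1],[-0.0083,-0.0046,0.0037,-4.6,3.0,-6.1],[-0.0092,-0.005,0.0055,-4.9,2.0,-6.2],[-0.01,-0.006,0.0069,-5.1,1.0,-6.1],[-0.0104,-0.0075,0.008,-5.1,0.0,-6.1],[-0.0101,-0.0092,0.0086,-4.9,-0.8,-5.9],[-0.0092,-0.0108,0.0086,-4.4,-1.5,-5.6]]
[[-0.0077,-0.0118,0.0083,-3.9,-2.0,-5.4],[-0.0061,-0.0122,0.0077,-3.2,-2.3,-5.0],[-0.0043,-0.0121,0.0067,-2.7,-2.5,-4.6],[-0.0026,-0.0111,0.0057,-2.0,-2.4,-4.1],[-0.0014,-0.0097,0.0045,-1.5,-2.2,-3.4],[-0.0005,-0.0078,0.0035,-1.1,-1.8,-2.7],[-0.0,0.0,-0.0,0.0,0.0,-0.0],[-0.0,0.0,-0.0,0.0,0.0,-0.0]]
```

>>> play_rows --steps '[[[-0.0079, 0, -0.0033, 1.8, 0.7, -2.0], [-0.0099, -0.0005, -0.0044, 2.2, 1.1, -2.5], [-0.0117, -0.0013, -0.0053, 2.5, 1.5, -3.0], [-0.013, -0.0024, -0.0061, 2.6, 2.0, -3.4], [-0.0137, -0.0037, -0.0068, 2.7, 2.7, -3.9], [-0.0139, -0.0052, -0.0073, 2.4, 3.2, -4.3], [-0.0134, -0.0065, -0.0075, 2.1, 3.9, -4.6], [-0.0124, -0.0076, -0.0073, 1.5, 4.4, -4.9], [-0.011, -0.0081, -0.0067, 0.7, 4.8, -5.2], [-0.0095, -0.0082, -0.0057, -0.1, 5.1, -5.5]]]'

```text
t: 14.45
tcp_pos: [0.5082, 0.0022, 0.2851]
tool_rot: [0.445, 0.848, -0.268, -0.109]
force: [0.2, -0.1, 0.3]
finger_gap: 0.901
```

>>> play_rows --steps '[[[-0.0082, -0.0076, -0.0042, -1.1, 5.0, -5.6], [-0.0073, -0.0067, -0.0025, -2.1, 4.9, -5.8], [-0.0071, -0.0057, -0.0004, -3.0, 4.4, -6.0], [-0.0074, -0.0049, 0.0016, -3.9, 3.8, -6.1], [-0.0083, -0.0046, 0.0037, -4.6, 3.0, -6.1], [-0.0092, -0.005, 0.0055, -4.9, 2.0, -6.2], [-0.01, -0.006, 0.0069, -5.1, 1.0, -6.1], [-0.0104, -0.0075, 0.008, -5.1, 0, -6.1], [-0.0101, -0.0092, 0.0086, -4.9, -0.8, -5.9], [-0.0092, -0.0108, 0.0086, -4.4, -1.5, -5.6]]]' --fingers 0.45

```text
t: 15.7
tcp_pos: [0.52, -0.0819, 0.2324]
tool_rot: [0.089, 0.945, 0.24, -0.205]
force: [-0.1, -0.4, 0.2]
finger_gap: 0.452
```

>>> play_rows --steps '[[[-0.0077, -0.0118, 0.0083, -3.9, -2.0, -5.4], [-0.0061, -0.0122, 0.0077, -3.2, -2.3, -5.0], [-0.0043, -0.0121, 0.0067, -2.7, -2.5, -4.6], [-0.0026, -0.0111, 0.0057, -2.0, -2.4, -4.1], [-0.0014, -0.0097, 0.0045, -1.5, -2.2, -3.4], [-0.0005, -0.0078, 0.0035, -1.1, -1.8, -2.7], [0, 0, 0, 0, 0, 0], [0, 0, 0, 0, 0, 0]]]'

```text
t: 16.7
tcp_pos: [0.5249, -0.1114, 0.1615]
tool_rot: [-0.062, 0.922, 0.382, -0.026]
force: [0.6, 0.7, -0.3]
finger_gap: 0.449
```

```bash
python3 - <<'E'
from fk3 import *
pw=snap('wrist','w10.png');p=snap('scene','s10.png');cv2.imwrite('pics/s10c.png',cv2.resize(p['img'][100:250,190:340,::-1],None,fx=4,fy=4,interpolation=cv2.INTER_CUBIC))
st=manip.sense();p,r=cur();print(st['t'],st['q'],p,fk(st['q'],V)[0]);tp=SEAT+NORM*.001+UP*.128;Rp=frame(YS,-UP)
print('err tool',r.inv().apply(tp-p),np.degrees((r.inv()*Rp).as_rotvec()))
M=SEAT+NORM*.001
for a,b,c in [(60,28,5),(60,-28,5),(60,28,-5),(60,-28,-5),(-60,28,5),(-60,-28,5)]: print(a,b,c,proj(pw,M+UP*a/1e3+YS*b/1e3+NORM*c/1e3).round(1))
E
```

```text
16.8 [-0.6785  0.7578  1.548   0.5103  1.4776 -2.6062] [ 0.5252 -0.1111  0.1619] [ 0.5252 -0.1115  0.1618]
err tool [ 0.0007 -0.0008  0.0001] [0.0159 0.077  0.0583]
60 28 5 [288.3 188.3]
60 -28 5 [287.6 283.7]
60 28 -5 [269.  188.3]
60 -28 -5 [269.9 283.7]
-60 28 5 [285.3 148.3]
-60 -28 5 [285.1 212.4]
```

View pics/w10.png

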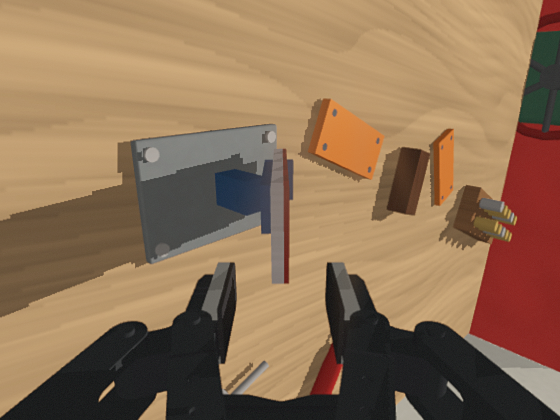

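View pics/s10c.png

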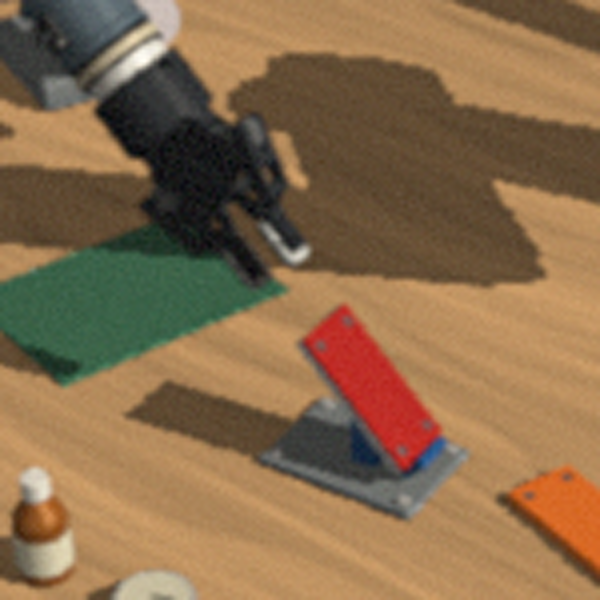

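>>> play_rows --steps '[[[0.0007, -0.0004, 0.015, 0, 0, 0], [0, 0, 0.022, 0, 0, 0], [0, 0, 0.022, 0, 0, 0], [0, 0, 0.014, 0, 0, 0], [0, 0, 0.007, 0, 0, 0], [0, 0, 0, 0, 0, 0], [0, 0, 0, 0, 0, 0]]]'

```text
t: 17.68
tcp_pos: [0.5174, -0.056, 0.1052]
tool_rot: [-0.063, 0.922, 0.382, -0.025]
force: [-0.8, -0.3, 0.3]
finger_gap: 0.452
```

```bash
python3 - <<'E'
from fk3 import *
pw=snap('wrist','w11.png')
st=manip.sense();p,r=cur();print(st['t'],st['force'],p);tp=SEAT+NORM*.001+UP*.048;print('err tool',r.inv().apply(tp-p))
E
```

```text
17.725 [-0.5314 -0.661   0.1069] [ 0.5174 -0.0561  0.1053]
err tool [ 0.0005 -0.0001  0.0008]
```

View pics/w11.png

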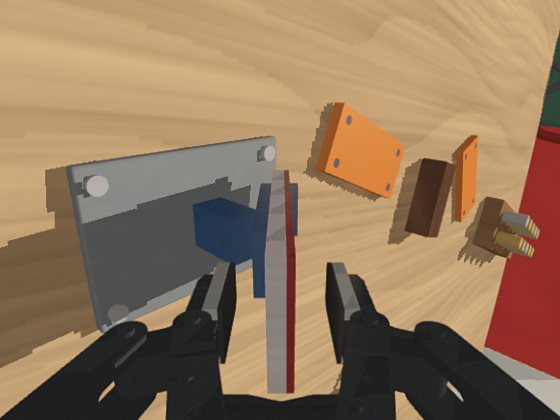

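>>> play_rows --steps '[[[0, 0, 0, 0, 0, 0], [0, 0, 0, 0, 0, 0], [0, 0, 0, 0, 0, 0], [0, 0, 0, 0, 0, 0], [0, 0, 0, 0, 0, 0], [0, 0, 0, 0, 0, 0]]]' --fingers 0 --squeeze 70

```text
t: 18.48
tcp_pos: [0.5173, -0.056, 0.1052]
tool_rot: [-0.063, 0.922, 0.382, -0.025]
force: [-0.1, -4.8, 4.8]
finger_gap: 0.105
```

```bash
python3 - <<'E'
from fk3 import *
st=manip.sense();p,r=cur();q0=np.array(st['q']);print(q0,st['t'])
lift=[(p+Z*.015,r),(p+Z*.05,r),(p+Z*.09,r),(p+Z*.13,r),(p+Z*.16,r)]
p1=p+Z*.16;qa,c=ik(p1,r,q0);print(qa,c)
tp,Rm=matpose(75,28,1,g=.042,lift=.05)
q1,c=ik(tp,Rm,np.array([-1.15,1.1,1.3,.6,1.7,.4]));print(tp,q1,c)
n=27;T=[];qq=qa
for k in range(1,n+1):
    f=k/n; f=.4*f+.6*f*f*(3-2*f); q=qa+(q1-qa)*f
    rr=fk(q,V)[1]; g=max(0,(f-.55)/.45)
    P_=np.r_[p1[:2]+(tp-p1)[:2]*f, p1[2]+(tp-p1)[2]*g*g*(3-2*g)]
    T.append((P_,rr)); qn,c=ik(P_,rr,qq)
    far=P_+rr.apply([0,0,.108])
    if k%3==0: print(k,P_,far,qn)
    if c>1e-7 or np.abs(qn-qq).max()*8>1.9: print('!',c,(qn-qq)*8)
    qq=qn
rows(p,r,lift+T+[(tp,Rm)]*3)
E
```

```text
[-0.6135  0.8215  1.6468  0.5664  1.3145 -2.6525] 18.475
[-0.613   0.5758  1.5741  0.5461  1.5853 -2.4833] 2.727940242916059e-18
[ 0.456  -0.3634  0.1091] [-1.1418  1.0077  1.3165  0.6082  1.7468  0.4915] 1.5436569245506744e-30
3 [ 0.5133 -0.076   0.2652] [0.5047 0.0013 0.1903] [-0.6537  0.5846  1.5681  0.5466  1.6058 -2.29  ]
6 [ 0.5072 -0.1066  0.2652] [ 0.5011 -0.027   0.1925] [-0.7149  0.5999  1.5553  0.5481  1.6382 -1.9918]
9 [ 0.4996 -0.1448  0.2652] [ 0.497  -0.0624  0.1955] [-0.7885  0.6219  1.5331  0.5518  1.6802 -1.6158]
12 [ 0.4911 -0.1876  0.2652] [ 0.4929 -0.1023  0.1989] [-0.8671  0.65    1.5005  0.5591  1.729  -1.1895]
15 [ 0.4822 -0.2319  0.2641] [ 0.4892 -0.1441  0.2015] [-0.9437  0.684   1.4593  0.5713  1.7793 -0.7424]
18 [ 0.4737 -0.2746  0.2195] [ 0.4861 -0.1849  0.1606] [-1.0129  0.7776  1.4331  0.5785  1.7632 -0.3484]
21 [ 0.4661 -0.3128  0.1565] [ 0.4836 -0.2218  0.1011] [-1.0708  0.8974  1.3969  0.5859  1.728  -0.0075]
24 [ 0.46   -0.3434  0.118 ] [ 0.4818 -0.2517  0.0654] [-1.1145  0.9784  1.3502  0.5972  1.7263  0.2848]
27 [ 0.456  -0.3634  0.1091] [ 0.4807 
[... 724 characters left out ...]
0,0.4,9.0],[-0.0075,-0.0059,-0.0114,-1.1,0.5,9.2],[-0.0083,-0.0045,-0.0117,-0.9,0.7,9.3],[-0.0088,-0.0029,-0.0119,-0.9,0.8,9.3],[-0.0098,-0.0012,-0.0113,-0.8,1.0,9.3]]
[[-0.0158,0.002,-0.0069,-0.6,1.0,9.1],[-0.0202,0.0066,-0.003,-0.4,1.1,9.0],[-0.0216,0.0114,-0.0006,-0.3,1.2,8.7],[-0.0207,0.0154,0.0004,-0.2,1.2,8.3],[-0.0178,0.0178,0.0005,0.0,1.1,8.0],[-0.0139,0.0185,-0.0002,0.1,1.0,7.5],[-0.0099,0.0175,-0.0012,0.3,1.0,6.9],[-0.0063,0.0152,-0.0026,0.3,0.9,6.4],[-0.0034,0.012,-0.0036,0.3,0.8,5.7],[-0.0015,0.0086,-0.0045,0.4,0.6,4.9]]
[[-0.0003,0.0056,-0.0047,0.3,0.5,4.2],[0.0001,0.0032,-0.0044,0.3,0.4,3.2],[0.0,-0.0,-0.0,-0.0,0.0,0.0],[0.0,-0.0,-0.0,-0.0,0.0,0.0],[0.0,-0.0,-0.0,-0.0,0.0,0.0]]
```

>>> play_rows --steps '[[[0, 0.0106, -0.0106, 0, 0, 0], [-0.0001, 0.0247, -0.0248, 0, 0, 0], [-0.0002, 0.0283, -0.0282, 0, 0, 0], [-0.0001, 0.0283, -0.0283, 0, 0, 0], [0, 0.0212, -0.0213, 0, 0, 0], [0.0017, -0.0036, -0.0036, -0.3, -0.2, 3.4], [0.002, -0.0047, -0.0046, -0.4, -0.3, 4.3], [0.0018, -0.0056, -0.0055, -0.4, -0.3, 5.1], [0.0015, -0.0067, -0.0064, -0.6, -0.3, 5.9], [0.0009, -0.0074, -0.0073, -0.7, -0.2, 6.5]]]'

```text
t: 19.73
tcp_pos: [0.5085, -0.0942, 0.265]
tool_rot: [0.146, 0.905, 0.388, -0.1]
force: [0.1, 0.4, -2.5]
finger_gap: 0.107
```

```bash
python3 - <<'E'
from fk3 import *
pw=snap('wrist','w12.png');st=manip.sense();print(st['t'],st['q'],st['finger_gap'],st['tcp_pos'])
E
```

```text
19.775 [-0.6942  0.5951  1.5615  0.5455  1.6268 -2.0956] 0.10776151400388966 [ 0.5085 -0.0957  0.2646]
```

View pics/w12.png

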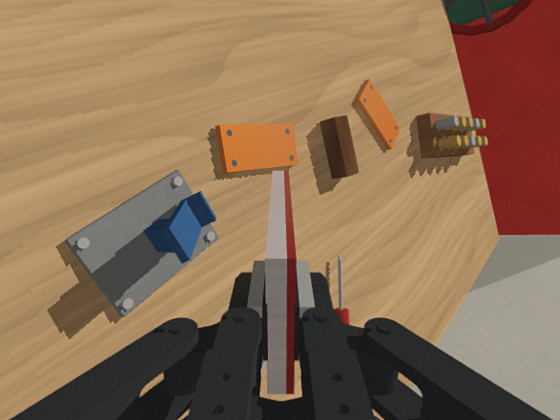

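Plate is held (metal side left, red right, far end at (281,172)), clear of the stand. Carry on.

>>> play_rows --steps '[[[0, -0.0082, -0.008, -0.8, -0.2, 7.1], [-0.001, -0.0085, -0.0087, -0.9, -0.2, 7.7], [-0.0024, -0.0087, -0.0095, -0.9, 0, 8.1], [-0.0038, -0.0085, -0.01, -1.0, 0.1, 8.5], [-0.0051, -0.008, -0.0105, -1.1, 0.2, 8.9], [-0.0064, -0.0071, -0.011, -1.0, 0.4, 9.0], [-0.0075, -0.0059, -0.0114, -1.1, 0.5, 9.2], [-0.0083, -0.0045, -0.0117, -0.9, 0.7, 9.3], [-0.0088, -0.0029, -0.0119, -0.9, 0.8, 9.3], [-0.0098, -0.0012, -0.0113, -0.8, 1.0, 9.3]]]'

```text
t: 21.02
tcp_pos: [0.4819, -0.2309, 0.2638]
tool_rot: [0.72, 0.52, 0.297, -0.35]
force: [-0.1, 0.1, -2.0]
finger_gap: 0.108
```

>>> play_rows --steps '[[[-0.0158, 0.002, -0.0069, -0.6, 1.0, 9.1], [-0.0202, 0.0066, -0.003, -0.4, 1.1, 9.0], [-0.0216, 0.0114, -0.0006, -0.3, 1.2, 8.7], [-0.0207, 0.0154, 0.0004, -0.2, 1.2, 8.3], [-0.0178, 0.0178, 0.0005, 0, 1.1, 8.0], [-0.0139, 0.0185, -0.0002, 0.1, 1.0, 7.5], [-0.0099, 0.0175, -0.0012, 0.3, 1.0, 6.9], [-0.0063, 0.0152, -0.0026, 0.3, 0.9, 6.4], [-0.0034, 0.012, -0.0036, 0.3, 0.8, 5.7], [-0.0015, 0.0086, -0.0045, 0.4, 0.6, 4.9]]]'

```text
t: 22.28
tcp_pos: [0.4582, -0.3504, 0.1115]
tool_rot: [0.858, -0.054, 0.091, -0.503]
force: [-0.4, -0.1, -2.0]
finger_gap: 0.106
```

>>> play_rows --steps '[[[-0.0003, 0.0056, -0.0047, 0.3, 0.5, 4.2], [0.0001, 0.0032, -0.0044, 0.3, 0.4, 3.2], [0, 0, 0, 0, 0, 0], [0, 0, 0, 0, 0, 0]]]'

```text
t: 22.78
tcp_pos: [0.456, -0.3623, 0.1088]
tool_rot: [0.85, -0.111, 0.067, -0.511]
force: [0.5, 0.3, -1.7]
finger_gap: 0.108
```

```bash
python3 - <<'E'
from fk3 import *
pw=snap('wrist','w13.png');pt=snap('top','t13.png');p=snap('scene','s13.png');cv2.imwrite('pics/s13c.png',cv2.resize(p['img'][90:230,150:320,::-1],None,fx=4.2,fy=4.2,interpolation=cv2.INTER_CUBIC))
st=manip.sense();p,r=cur();print(st['t'],st['q'],p,st['force'],st['finger_gap']);tp,Rm=matpose(75,28,1,g=.042,lift=.05)
print('err tool',r.inv().apply(tp-p),np.degrees((r.inv()*Rm).as_rotvec()), r.as_matrix())
E
```

```text
22.925 [-1.1414  1.0083  1.3172  0.6073  1.7467  0.4904] [ 0.456  -0.3625  0.1089] [-0.6493  0.4938 -1.8547] 0.10490877393093663
err tool [ 0.0003  0.0002 -0.0009] [-0.0289  0.088   0.0235] [[ 0.9663 -0.121   0.2271]
 [-0.2573 -0.4532  0.8535]
 [-0.0004 -0.8832 -0.469 ]]
```

View pics/w13.png

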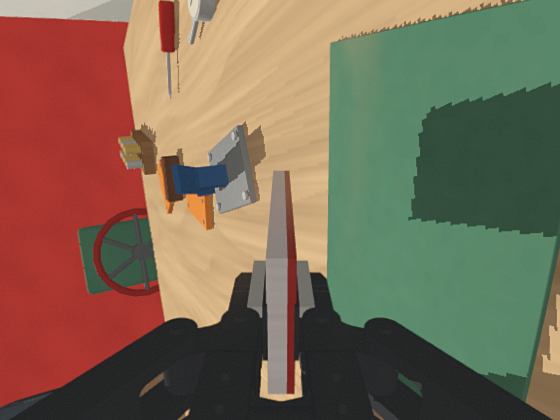

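View pics/s13c.png

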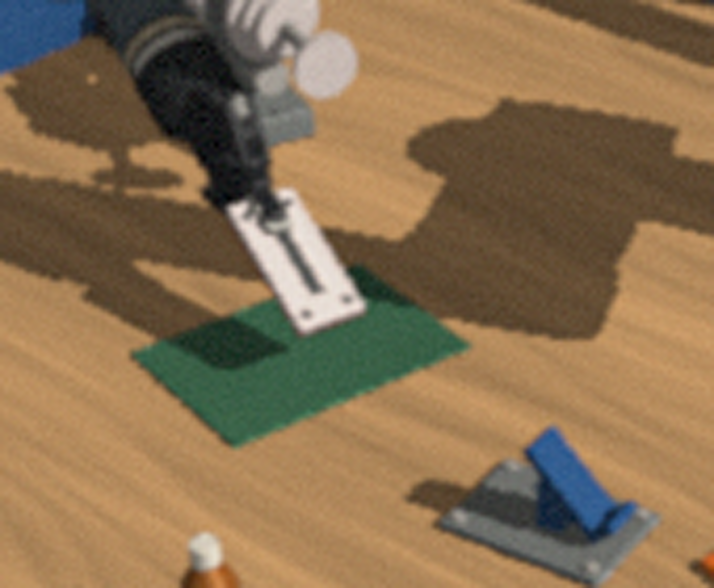

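View pics/t13.png

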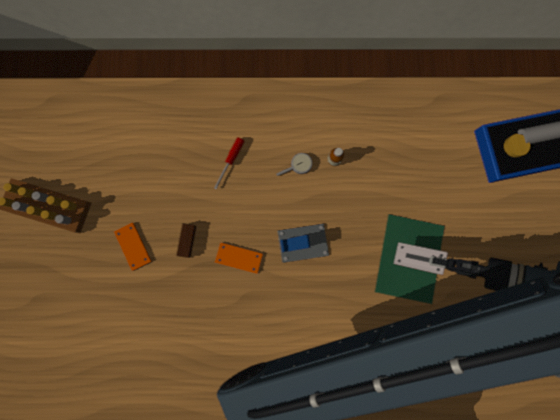

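>>> play_rows --steps '[[[0, 0.0073, 0.0118, 0, 0, 0], [0, 0.0124, 0.0066, 0, 0, 0], [0, 0.0088, 0.0047, 0, 0, 0], [0, 0.0053, 0.0028, 0, 0, 0], [0, 0, 0, 0, 0, 0], [0, 0, 0, 0, 0, 0]]]'

```text
t: 23.68
tcp_pos: [0.4576, -0.3564, 0.0669]
tool_rot: [0.85, -0.112, 0.067, -0.511]
force: [0.7, -0.3, -1.5]
finger_gap: 0.107
```

>>> play_rows --steps '[[[0, 0.0018, 0.0009, 0, 0, 0], [0, 0.0018, 0.0009, 0, 0, 0], [0, 0.0018, 0.0009, 0, 0, 0], [0, 0, 0, 0, 0, 0]]]'

```text
t: 24.18
tcp_pos: [0.4575, -0.3562, 0.0605]
tool_rot: [0.85, -0.112, 0.067, -0.511]
force: [0.1, -0.4, -2.0]
finger_gap: 0.105
```

>>> play_rows --steps '[[[0, 0.0009, 0.0005, 0, 0, 0], [0, 0.0009, 0.0005, 0, 0, 0], [0, 0, 0, 0, 0, 0]]]'

```text
t: 24.55
tcp_pos: [0.4576, -0.3563, 0.0594]
tool_rot: [0.849, -0.112, 0.067, -0.511]
force: [0.1, -1.8, 3.8]
finger_gap: 0.106
```

>>> play_rows --steps '[[[0, 0.0009, 0.0005, 0, 0, 0], [0, 0.0009, 0.0005, 0, 0, 0], [0, 0, 0, 0, 0, 0]]]'

```text
t: 24.92
tcp_pos: [0.4575, -0.3566, 0.0587]
tool_rot: [0.849, -0.111, 0.068, -0.512]
force: [-1.9, -3.9, 8.3]
finger_gap: 0.107
```

```bash
python3 - <<'E'
from fk3 import *
st=manip.sense();p,r=cur();print(st['t'],st['q'])
zt=r.apply([0,0,1]);al=np.degrees(np.arcsin(-zt[2]));az=np.degrees(np.arctan2(zt[1],zt[0]));print(al,az)
mid=p+zt*.048; far=mid+zt*.06+r.apply([0,.005,0]);print('mid',mid,'far low edge',far)
h=np.array([np.cos(np.radians(75)),np.sin(np.radians(75)),0])
T=[]
for a in (26.5,24.5,22.5,21,20):
    ar=np.radians(a);zz=h*np.cos(ar)-Z*np.sin(ar);n=-(h*np.sin(ar)+Z*np.cos(ar))
    c=far-zz*.06-n*.005
    T.append((np.r_[(c-zz*.048)[:2],(c-zz*.048)[2]+.0005],frame(np.cross(n,zz),zz)))
q=np.array(st['q'])
for t in T: q,c=ik(*t,q);print(c,q)
rows(p,r,T+[T[-1]])
m=R.from_euler('z',-12.4,degrees=True)
for sx in (0,-.12):
  for sy in (-.028,.028):
    w=far+h*sx+np.cross(Z,h)*sy; print(m.inv().apply(w-MAT)[:2])
E
```

```text
24.925 [-1.1367  1.0812  1.3157  0.6078  1.6887  0.452 ]
27.7749959292381 75.00880327208871
mid [ 0.4685 -0.3156  0.0364] far low edge [ 0.4816 -0.2666  0.004 ]
3.513824081204326e-26 [-1.1399  1.0934  1.3061  0.6149  1.7078  0.4508]
4.6257504122444956e-23 [-1.1452  1.1145  1.2895  0.6255  1.7376  0.4475]
6.331792440302669e-23 [-1.1501  1.1357  1.273   0.6362  1.7673  0.4448]
9.999956592421058e-25 [-1.1534  1.1517  1.2606  0.6444  1.7894  0.4432]
2.101668072639688e-27 [-1.1555  1.1623  1.2523  0.6499  1.8041  0.4422]
max shift 0.0038013155617496425 max turn 2.0 rows 6
[[-0.0,0.002,-0.0003,1.3,0.0,0.0],[-0.0,0.0037,-0.0001,2.0,0.0,0.0],[-0.0,0.0038,-0.0001,2.0,0.0,0.0],[-0.0,0.0028,-0.0001,1.5,0.0,0.0],[-0.0,0.0019,-0.0001,1.0,0.0,0.0],[-0.0,0.0,-0.0,-0.0,0.0,0.0]]
[0.0303 0.0565]
[-0.0257  0.059 ]
[ 0.0248 -0.0634]
[-0.0311 -0.0609]
```

>>> play_rows --steps '[[[0, 0.002, -0.0003, 1.3, 0, 0], [0, 0.0037, -0.0001, 2.0, 0, 0], [0, 0.0038, -0.0001, 2.0, 0, 0], [0, 0.0028, -0.0001, 1.5, 0, 0], [0, 0.0019, -0.0001, 1.0, 0, 0], [0, 0, 0, 0, 0, 0]]]'

```text
t: 25.68
tcp_pos: [0.4557, -0.3629, 0.0454]
tool_rot: [0.812, -0.107, 0.075, -0.569]
force: [-0.6, -2.5, 6.4]
finger_gap: 0.104
```

```bash
python3 - <<'E'
from fk3 import *
p=snap('scene','s14.png');cv2.imwrite('pics/s14c.png',cv2.resize(p['img'][90:230,150:320,::-1],None,fx=4.2,fy=4.2,interpolation=cv2.INTER_CUBIC))
st=manip.sense();print(st['force'],st['tcp_pos'],st['t'])
E
```

```text
[-0.9058 -2.3984  5.9593] [ 0.4558 -0.3629  0.0455] 25.725
```

View pics/s14c.png

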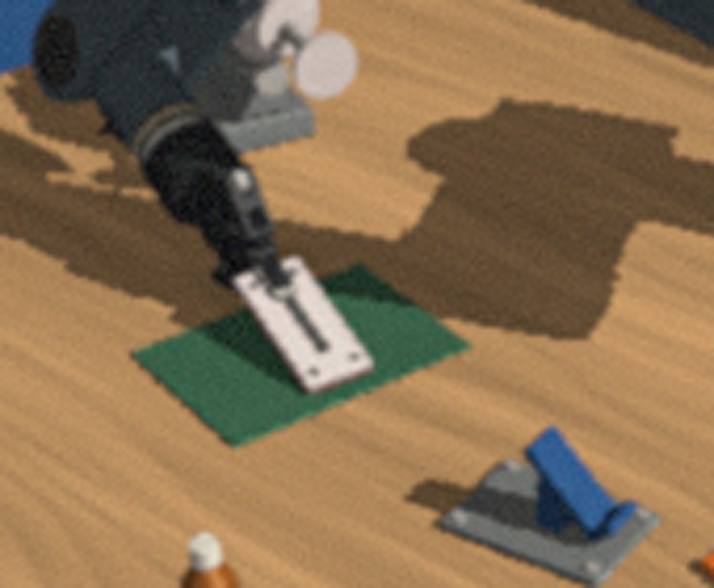

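```bash
python3 - <<'E'
from fk3 import *
p=snap('top','t15.png')
for c in [(487,328),(510,330),(510,350),(545,325),(545,365)]: print(c,onz(p,c,.0),onz(p,c,.12))
q=np.array(manip.sense()['q']);
pp,r=cur();print('wrist centre',pp-r.apply([0,0,.2715]))
cv2.imwrite('pics/t15c.png',cv2.resize(p['img'][200:400,360:560,::-1],None,fx=3,fy=3,interpolation=cv2.INTER_CUBIC))
E
```

```text
(487, 328) [ 0.2754 -0.5251  0.    ] [ 0.2967 -0.4608  0.12  ]
(510, 330) [ 0.2693 -0.5878  0.    ] [ 0.2913 -0.5164  0.12  ]
(510, 350) [ 0.2169 -0.5833  0.    ] [ 0.2448 -0.5124  0.12  ]
(545, 325) [ 0.2812 -0.6853  0.    ] [ 0.3018 -0.6028  0.12  ]
(545, 365) [ 0.1766 -0.6752  0.    ] [ 0.2091 -0.5939  0.12  ]
wrist centre [ 0.3898 -0.6093  0.1383]
```

View pics/t15c.png

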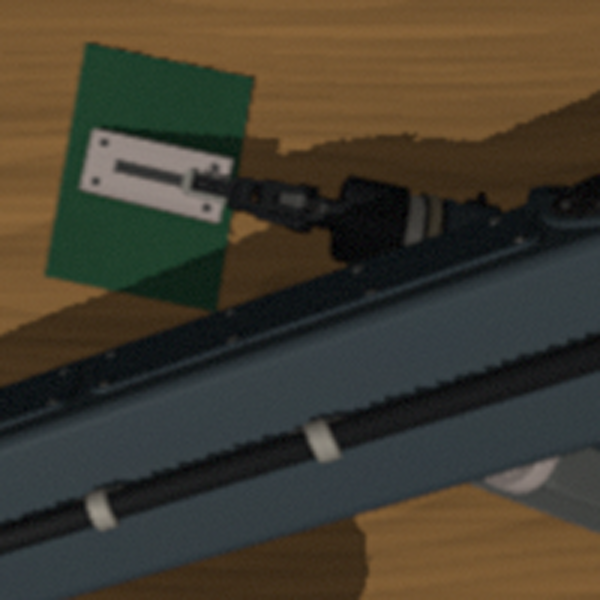

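>>> play_rows --steps '[[[0, 0, 0, 0, 0, 0], [0, 0, 0, 0, 0, 0], [0, 0, 0, 0, 0, 0]]]' --fingers 0.3

```text
t: 26.15
tcp_pos: [0.4559, -0.3624, 0.0435]
tool_rot: [0.813, -0.107, 0.074, -0.567]
force: [-0.2, 0.1, -0.4]
finger_gap: 0.302
```

>>> play_rows --steps '[[[0, 0.005, -0.05, 0, 0, 0], [0, 0, -0.01, 0, 0, 0], [0, 0, 0, 0, 0, 0], [0, 0, 0, 0, 0, 0]]]'

```text
t: 26.65
tcp_pos: [0.4409, -0.4172, 0.0597]
tool_rot: [0.812, -0.107, 0.074, -0.568]
force: [0.2, 0.6, -0.6]
finger_gap: 0.301
```

```bash
python3 - <<'E'
from fk3 import *
p=snap('scene','s16.png');cv2.imwrite('pics/s16c.png',cv2.resize(p['img'][90:230,150:320,::-1],None,fx=4.2,fy=4.2,interpolation=cv2.INTER_CUBIC))
p=snap('top','t16.png')
cv2.imwrite('pics/t16c.png',cv2.resize(p['img'][200:320,360:500,::-1],None,fx=4,fy=4,interpolation=cv2.INTER_CUBIC))
st=manip.sense();print(st['force'],st['tcp_pos'],st['t'])
E
```

```text
[-0.4014 -0.2641 -0.4463] [ 0.441  -0.4172  0.0597] 26.75
```

View pics/s16c.png

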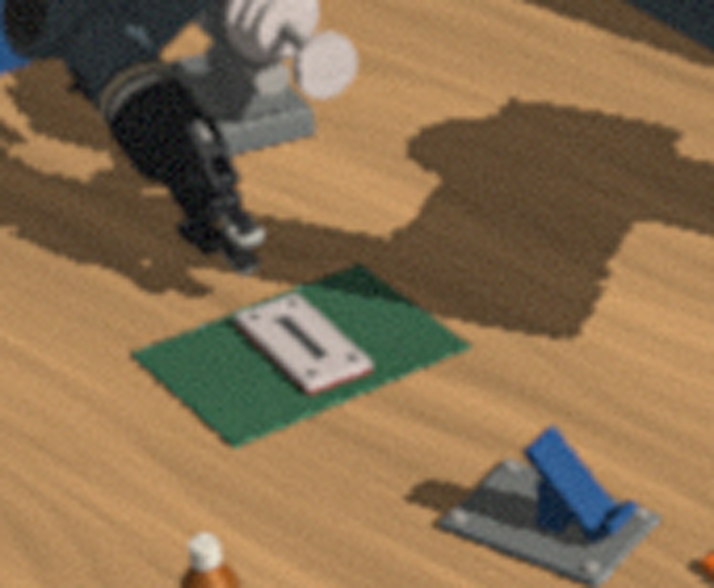

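View pics/t16c.png

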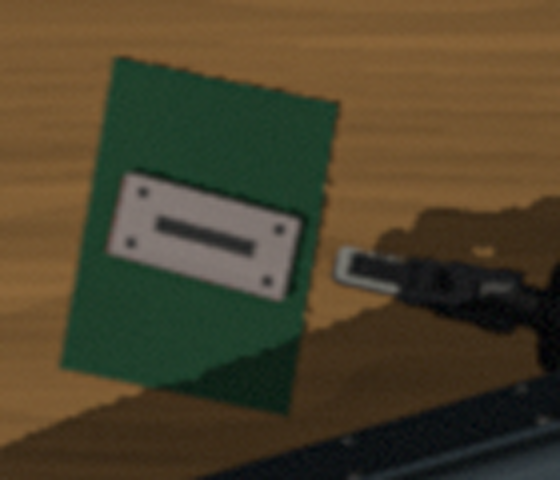

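>>> play_rows --steps '[[[0, -0.02, -0.008, 0, 0, 0], [0, -0.028, -0.01, 0, 0, 0], [0, -0.02, -0.008, 0, 0, 0], [0, 0, 0, 0, 0, 0], [0, 0, 0, 0, 0, 0]]]'

```text
t: 27.38
tcp_pos: [0.4406, -0.4193, 0.1325]
tool_rot: [0.813, -0.107, 0.074, -0.567]
force: [0.6, 0.1, 0.4]
finger_gap: 0.303
```

```bash
python3 - <<'E'
from fk3 import *
p=snap('top','t17.png')
m=R.from_euler('z',-12.4,degrees=True)
for c in [(128,172),(303,216),(283,300),(108,256)]:
    w=onz(p,np.array(c)/4+[360,200],.014);print('plate',w,m.inv().apply(w-MAT)[:2])
for c in [(115,57),(340,103),(290,413),(62,368)]:
    w=onz(p,np.array(c)/4+[360,200],.004);print('mat',w,m.inv().apply(w-MAT)[:2])
for l in ('oil','driver','gauge'):
    print(l,[(np.round(r['point'],1),round(r['score'],2)) for r in manip.pinpoint(l,p)][:1])
cv2.imwrite('pics/t17c.png',cv2.resize(p['img'][200:320,360:500,::-1],None,fx=4,fy=4,interpolation=cv2.INTER_CUBIC))
st=manip.sense();print(st['force'],st['tcp_pos'],st['t'],st['qd'])
E
```

```text
plate [ 0.5078 -0.2722  0.014 ] [0.0291 0.0579]
plate [ 0.4766 -0.3912  0.014 ] [ 0.0241 -0.0651]
plate [ 0.4199 -0.3741  0.014 ] [-0.0349 -0.0605]
plate [ 0.4508 -0.2559  0.014 ] [-0.0301  0.0616]
mat [ 0.5886 -0.2698  0.004 ] [0.1075 0.0776]
mat [ 0.5549 -0.4262  0.004 ] [ 0.1081 -0.0824]
mat [ 0.3435 -0.3784  0.004 ] [-0.1086 -0.0811]
mat [ 0.3754 -0.2239  0.004 ] [-0.1106  0.0767]
oil [(array([333.3, 160.4]), 0.52)]
driver [(array([228.6, 166.5]), 0.6)]
gauge [(array([301.2, 162. ]), 0.79)]
[-0.0457  0.7843 -0.2102] [ 0.4405 -0.4192  0.1318] 27.575 [-0.0009 -0.0019 -0.003  -0.0009 -0.0001 -0.    ]
```

View pics/t17c.png

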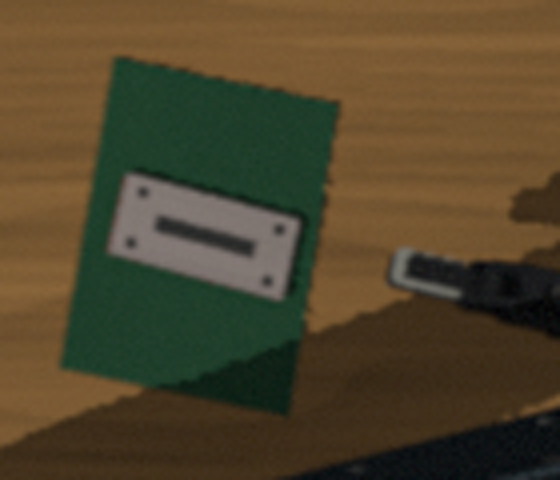

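The plate lies flat with its metal face up, at least 15 mm inside the mat edges. The gripper is clear, so I am handing in.

```bash
python3 -c "
from station import manip
print(manip.sign_off())"
```

```text
the job is handed in; nothing more can be done
None
```

I turned the plate over: it lies flat on the green mat, red face down. The job was handed in at about 27.6 s, and the hand-in reports no verdict.

- **What I did:** I gripped the plate across its width on the block and rested it on the blue stand. I then re-gripped it across its thickness at the free top end and rolled it over. I set its far end on the mat, lowered it to about 20 degrees and drew the fingers out, so its near end dropped only a few centimetres.
- **Last checks:** The top and scene pictures show the bare metal face up. The plate corners are within 35 mm (x) and 65 mm (y) of the mat centre, against the allowed 113 and 83 mm. The gripper was clear, with under 1 N on the wrist.
- **Bystanders:** The oil bottle, screwdriver and dial gauge were found within about 3 pixels of where they started. That is about the networks' own scatter.
- **Disagreements:** The scene and top cameras differed by about 7 to 10 mm on where the stand was. I relied mainly on the top camera and corrected with the wrist camera; contact with the stand and mat came within 1 to 2 mm of what I expected. I judged the plate's height and tilt by eye and did not measure them.

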